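# Demagnetise the watch-case holders, then isolate and lock out the tunnel

## Task

Set all the steel holder blocks from the pad in the infeed channel of the demagnetising tunnel, one behind another, and with the isolator still on push the whole row through the tunnel with the wooden push stick until every block is clear of it in the outfeed tray; do not touch a block with the gripper once it has entered the tunnel or lies in the tray. Then turn the isolator handle fully to off and after that swing its lockout hasp fully out. Leave the push stick lying in its wooden rest as you found it, and do not disturb the loupe, the parts box or the screwdriver.

Things in the scene. Friction and masses are not known exactly. Their poses are not given: they have to be found in the camera images.
- block0: a steel watch-case holder block, 30 x 30 mm and 22 mm high, about 90 g (0.8 to 1.3 times), slightly rounded edges, a round brass-rimmed recess drawn on its top. Origin: centre of its underside; z up when flat. All blocks are alike. Three to five of the five are present
- block1: a steel watch-case holder block, 30 x 30 mm and 22 mm high, about 90 g (0.8 to 1.3 times), slightly rounded edges, a round brass-rimmed recess drawn on its top. Origin: centre of its underside; z up when flat. All blocks are alike. Three to five of the five are present
- block2: a steel watch-case holder block, 30 x 30 mm and 22 mm high, about 90 g (0.8 to 1.3 times), slightly rounded edges, a round brass-rimmed recess drawn on its top. Origin: centre of its underside; z up when flat. All blocks are alike. Three to five of the five are present
- block3: a steel watch-case holder block, 30 x 30 mm and 22 mm high, about 90 g (0.8 to 1.3 times), slightly rounded edges, a round brass-rimmed recess drawn on its top. Origin: centre of its underside; z up when flat. All blocks are alike. Three to five of the five are present
- block4: a steel watch-case holder block, 30 x 30 mm and 22 mm high, about 90 g (0.8 to 1.3 times), slightly rounded edges, a round brass-rimmed recess drawn on its top. Origin: centre of its underside; z up when flat. All blocks are alike. Three to five of the five are present
- tunnel: the demagnetising unit, fixed. Origin: centre of the underside of its white housing, on the bench; the lane runs along its y axis at x = 0, from infeed channel (-y) to outfeed tray (+y); lane floor 10 mm above the bench all along. Housing: 110 mm wide (x), y -35 to +35 mm, top 75 mm above the bench; opening 42 mm wide, 34 mm high above the lane floor
- tunnel_mouth (a point): middle of the tunnel's entrance, on the lane floor, axes as the tunnel's. The infeed channel runs from here 210 mm to -y: 38 mm wide between two fences that stand 5 mm above the floor and are 6 mm thick; its -y end is open, there the 60 mm wide floor plate ends
- tunnel_exit (a point): middle of the tunnel's exit, on the lane floor, axes as the tunnel's. The outfeed tray runs from here 205 mm to +y: 120 mm wide inside, its rim 16 mm above its floor
- stick: the wooden push stick, about 90 g: a bar 22 mm wide and 12 mm high lying along its x axis from x = -50 to +138 mm, ending in a rubber shoe 30 mm wide, 16 mm high, whose front face is at x = +150 mm; an upright grip 36 mm long (x), 16 mm thick (y) stands on it at x = 0, up to 70 mm above the underside. Origin: on the underside, below the middle of the grip; z up
- rest: the stick's rest, fixed: a dark wooden plate 230 x 56 mm, 6 mm thick, with two fences along it, 40 mm apart inside, 10 mm high above the plate. Origin: on the bench, 50 mm from the plate's middle; the plate runs along its x axis from -65 to +165 mm. The stick starts in it, its origin 6 mm above the rest's and its axes parallel to the rest's
- pad: thin grey pad, fixed, 150 x 215 x 4 mm (x, y), on which the blocks start. Origin: centre of its underside
- isolator: the isolator's grey housing, fixed, 90 x 100 mm (x, y) and 60 mm high. Origin: centre of its underside. A rotary handle stands on its top; the hasp lies along its -x face
- iso_handle (a joint): isolator handle, about the vertical: 0 = on (bar along the housing's x axis), 1.57 = fully off, at its stop (bar along y); turns counter-clockwise seen from above to off; stiff (about 0.12 N m), stays where it is left
- iso_grip (a point): point on the handle's axis at half the height of its grip bar; the bar is 70 mm long along this point's x axis, 14 mm thick (y), 15 mm above and below this point; turns with the handle. Its foot is a disc of 44 mm diameter, 15 to 25 mm below this point
- hasp (a joint): lockout hasp, about the vertical: 0 = stowed along the housing's -x face, 1.57 = fully swung out at its stop, pointing to the housing's -x; turns clockwise seen from above to go out; light (about 0.05 N m), stays where it is left
- hasp_lug (a point): point 10 mm below the top of the hasp's upright lug, a steel pin 12 mm in diameter and 44 mm high whose top is 96 mm above the bench, at the free end of the flat steel hasp blade; the pin stands clear of the blade by 40 mm. It lies 64 mm from the pivot
- hasp_pivot (a point): the hasp's pivot, on its vertical hinge axis, 52 mm above the bench (fixed to the housing)
- loupe: bystander: a watchmaker's loupe, 32 mm in diameter, 40 mm high, upright; origin at the centre of its underside
- parts_box: bystander: a small yellow parts box with a clear lid, 60 x 75 x 28 mm; origin at the centre of its underside
- driver: bystander: a screwdriver, 150 mm long, lying on the bench

How it is judged:
By the outcome, as a careful person would: the job done as asked, in the order asked, and still so for the second after the job is handed in, with the robot touching nothing.
Of block0, block1, block2, block3, block4 only 3 to 5 are there at a start; the rules pass over those that are not, and their reading is None.
At some moment in a run one of block0, block1, block2, block3, block4 may be knocked a few centimetres aside while the robot is not near it.
Once in a run the grip may slacken for a moment while it holds something.
It also fails if it takes over 208 s, if anything falls off the work surface, if the arm or the gripper's body presses on something with over 40 N, if the wrist force passes 120 N, or if a joint passes its speed limit or range.

## Robot

A 6-joint arm with a two-finger parallel gripper is mounted at the origin on the work surface. World frame = base frame: x ahead of the robot, y to its left, z up, the work surface at z = 0. Lengths are in mm, angles in degrees, forces in N, time in s.
With the tool pointing down it reaches from about 350 to 850 mm from the base axis. Payload 8.1 kg.
Tool frame: the origin (TCP) lies at the very end of the fingers, on their centre line; the grasp point (between the pads) lies 19 mm behind it; z points along the fingers, y is the line along which they close (so a half turn about z gives the same grasp; the last joint's range is limited). The gripper opens to 85 mm and grips with 20 to 120 N. Pads are 22 mm wide; open, the fingers measure 114 mm over their backs; the gripper's body (76 mm by 85 mm) begins 54 mm behind the grasp point. The pads swing forward as they close: fully open they stand 13 mm farther back than shut.
Start: joints at [72.17, 7.471, 85.268, -0, 87.261, -4.893], TCP at [134.309, 584.779, 231.292] pointing down, gripper open.
Joint ranges: [-169.43, 169.43], [-51.17, 129.36], [1.28, 143.12], [-76.62, 256.62], [0, 156.53], [-152.29, 152.29]. Speed limits (degrees/s): [136.94, 136.94, 159.86, 180, 180, 180].

## Interface

Orientations are given as [roll, pitch, yaw] about the fixed x, y, z axes, in that order (R = Rz(yaw) Ry(pitch) Rx(roll)).
In Python, from bench import sense, eyes, job, models gives the robot as it stands. The module is installed in compiled form; this text tells all that it offers.
- The arm moves only by the tool apply_moves, never from a script. Its argument "rows" is a list of rows, each a list of 6 numbers: the shift along the tool's x, y, z in mm, then the turn, a rotation vector about the tool's x, y, z in rad. In form: [[dx, dy, dz, rx, ry, rz], ...]. A call has exactly 5 rows; each row shifts and turns the commanded pose from where the row before left it, along the tool's axes as they then stand; what a row does not reach is not made up. A row lasts 1/8 s, in which the tool goes at most 62.5 mm and 10.7 degrees, less where a joint would pass 70% of its speed; a pose out of reach is approached as far as the arm can. A call is refused whole if a number of a shift passes 62.5 or a number of a turn 0.188, either way. A call with a gripper value outside its range is refused whole. "fingers" is the finger opening in mm, from 0 to 85.4, set as the call begins (left out, the last holds). The fingers move at their own pace and stop on an object; "grip_force" is the grip in N (left out, the last holds). Time passes only in rows, so rows that do not move let the fingers close, or fill a call up. It gives the time, the measured TCP pose, the force, the opening and the grip force at its end, in the units of the state.
- sense(): the state, without advancing time (a new reading comes with each control period).
- eyes.snapshot(name): name is "scene" or "top"; returns (picture, depth): 420x560x3 uint8, red, green, blue; 420x560 float32, mm along the optical axis (not along the pixel's ray), 0 where there is no reading.
- eyes.get_calibration(name): a dict with "intrinsics" (3x3 intrinsics, pixels), "R" (3x3) and "t" (3): a world point X has camera coordinates R X + t. Camera axes: x right, y down, z forward; pixel columns grow to the right and rows downward; lengths in mm; the calibration is good to about 2 mm. A picture is of the moment at which its call begins. get_calibration takes no time and is no camera call.
- job.hand_in(): hands the job in; it is judged then, once.
Trained networks look in the newest picture that a camera, given by its name, has taken for a name from the list of things; names that differ only in an ending like _2 or _b are one class to them, and where a whole thing is asked for, a point or a joint stands for the part that bears it (a point fixed in the world has none). Each returns a list of dicts, best first, with "confidence" (0 to 1); they miss things now and then, are a little off and sometimes report something else, mostly with a low value. They report only what shows in the picture. A call takes as long as a camera call.
- models.boxes_of(name, camera): "xyz" ([x, y, z] in mm, in world coordinates, good to about 4 mm: the middle of the surface that is visible of it).
- models.cut_out(name, camera): "pixels" (420x560 bool, what is visible of it).
- models.place_of(name, camera): "xyz" ([x, y, z] in mm, in world coordinates, good to about 4 mm: a listed point, or the origin of a listed thing).
The state is a dict: "time": time; "joint_pos": joint angles; "qd": joint speeds; "joint_efforts": joint torques, N m; "tool_pos": TCP position; "tcp_rot": TCP orientation; "ft_force": force on the tool from outside, world axes, zero at the start; "wrist_torque": the same for the moment, N m; "finger_gap": finger opening in mm; "grip_force": force on a finger pad.
Only numpy, scipy, OpenCV 4.12 (cv2) and the standard library are available. Lean on these libraries where they do the work, as an engineer would, in place of code of your own. Each camera call takes 0.05 s, during which the arm holds its last target. There are 200 camera calls.

## Working session

There is one attempt and no reset: what is moved stays moved. The work goes in short steps, Python scripts to look and compute and a tool call to move; the robot and the scene stay as the last step left them, time stands still between calls to the robot, and variables do not carry over. Pictures are saved under pics/ and viewed, at most 14 in all, crops included, and the job is handed in when it is done.

Besides the shell and the picture viewer there is one more tool, called after "Emit:" by a JSON object that holds its "fn" and its "kwargs". apply_moves: Moves the arm, as the interface text tells. Its arguments: {"type":"object","properties":{"rows":{"type":"array"},"fingers":{"type":"number"},"grip_force":{"type":"number"}},"required":["rows"]}

```bash
mkdir -p pics; cat > h.py <<'E'
import numpy as np,cv2
from bench import sense,eyes,job,models
def snap(cam,fn=None):
    p,d=eyes.snapshot(cam)
    if fn: cv2.imwrite('pics/'+fn,p[:,:,::-1])
    return p,d
def world(cam,d):
    c=eyes.get_calibration(cam);K=c['intrinsics'];R=np.array(c['R']);t=np.array(c['t'])
    v,u=np.mgrid[:420,:560]
    P=np.stack([(u-K[0][2])/K[0][0]*d,(v-K[1][2])/K[1][1]*d,d],-1)-t
    return P@R
E
python3 - <<'E'
from h import *
s=sense();print(s)
for c in ['top','scene']:
    p,d=snap(c,c+'0.png')
    for n in ['block0','tunnel','tunnel_mouth','tunnel_exit','stick','rest','pad','isolator','iso_grip','hasp_lug','hasp_pivot','loupe','parts_box','driver']:
        print(c,n,[(np.round(r['xyz']).tolist(),round(r['confidence'],2)) for r in models.place_of(n,c)])
E
```

```text
{'time': 0.0, 'joint_pos': array([ 7.21682036e+01,  7.51582200e+00,  8.53305505e+01, -1.29585363e-04,
        8.72613170e+01, -4.89231605e+00]), 'qd': array([ 0.02064842,  0.03039596, -0.04073439, -0.01456891, -0.02568223,
        0.01197669]), 'joint_efforts': array([ 1.00180965e-03, -5.69386375e+01, -5.00559747e+01, -3.41480290e-04,
        1.45192680e-02,  4.53085931e-05]), 'tool_pos': array([134.15280908, 584.23715369, 230.22480781]), 'tcp_rot': array([-1.79892692e+02, -9.05515723e-03,  1.67060517e+02]), 'ft_force': array([-0.2432304 ,  0.48896794,  0.33728842]), 'wrist_torque': array([-0.01841483, -0.03970183, -0.00548492]), 'grip_force': 0.0, 'finger_gap': 85.25621182832182}
top block0 [([688.0, 82.0, 2.0], 0.71), ([610.0, 84.0, 6.0], 0.71), ([662.0, 2.0, 5.0], 0.55), ([611.0, -58.0, -1.0], 0.52), ([679.0, -71.0, 6.0], 0.44), ([433.0, 119.0, 11.0], 0.2)]
top tunnel [([436.0, 87.0, 3.0], 0.8), ([789.0, -14.0, 4.0], 0.48)]
top tunnel_mouth [([438.0, 55.0, 11.0], 0.81)]
top tunnel_exit [([430.0, 121.0, 12.0], 0.82)]
top stick [([612.0, -298.0, 6.0], 0.89), ([566.0, 207.0, 86.0], 0
[... 691 characters left out ...]
[613.0, 86.0, 2.0], 0.53)]
scene tunnel [([436.0, 85.0, 2.0], 0.58)]
scene tunnel_mouth [([439.0, 49.0, 10.0], 0.77)]
scene tunnel_exit [([439.0, 50.0, 10.0], 0.47)]
scene stick [([610.0, -297.0, 4.0], 0.55), ([793.0, -5.0, 5.0], 0.28)]
scene rest [([607.0, -294.0, -1.0], 0.68)]
scene pad []
scene isolator [([625.0, 239.0, -4.0], 0.76), ([608.0, -296.0, -2.0], 0.48)]
scene iso_grip [([632.0, 244.0, 89.0], 0.78)]
scene hasp_lug [([566.0, 205.0, 84.0], 0.81)]
scene hasp_pivot [([562.0, 206.0, 85.0], 0.56)]
scene loupe [([726.0, -239.0, 1.0], 0.67), ([634.0, 245.0, 90.0], 0.28)]
scene parts_box [([795.0, -6.0, -0.0], 0.75), ([690.0, 81.0, 1.0], 0.65)]
scene driver [([766.0, 155.0, -2.0], 0.78)]
```

View pics/top0.png

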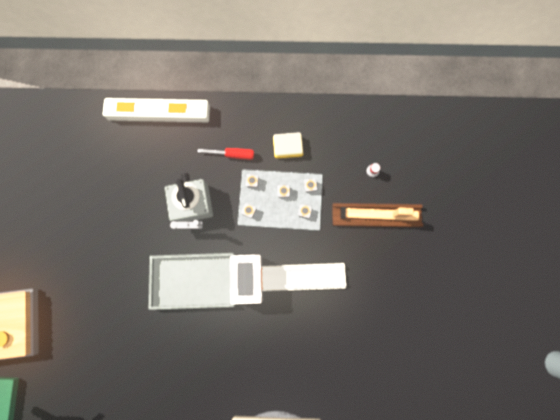

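View pics/scene0.png

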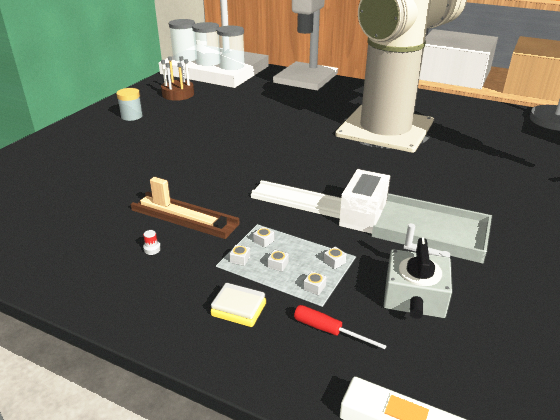

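The top view shows five blocks on the pad, around px (252–311, 181–211). The lane runs along image x: tray on the left, housing at (246, 279), infeed channel from (288, 277) to (346, 277). The stick lies in its rest with the grip at (405, 212) and the shoe pointing left (+y). Next I'll measure orientations.

```bash
cat >> h.py <<'E'
def fit(P,m,zlo,zhi,xl=None):
    q=P[m]; q=q[(q[:,2]>zlo)&(q[:,2]<zhi)]
    if len(q)<8: return None
    (c,(w,h),a)=cv2.minAreaRect(q[:,:2].astype(np.float32))
    return np.round([*c,w,h,a,np.median(q[:,2]),len(q)],1).tolist()
def region(P,x0,x1,y0,y1): return (P[...,0]>x0)&(P[...,0]<x1)&(P[...,1]>y0)&(P[...,1]<y1)
E
python3 - <<'E'
from h import *
for c in ['top','scene']:
    p,d=snap(c); P=world(c,d); ok=d>0
    print(c,'cam',np.round(-np.array(eyes.get_calibration(c)['R']).T@np.array(eyes.get_calibration(c)['t'])))
    print('bench z',np.median(P[ok&region(P,500,560,-150,100)][:,2]))
    for n,zl,zh in [('block0',20,34),('tunnel',68,84),('stick',10,30),('stick',60,90),('rest',2,24),('isolator',52,66),('iso_handle',92,110),('hasp',40,110)]:
        for r in models.cut_out(n,c)[:6]:
            if r['confidence']>.35: print(n,round(r['confidence'],2),fit(P,r['pixels']&ok,zl,zh))
    # infeed floor/fences, tray
    m=ok&region(P,385,490,-160,30); print('infeed',fit(P,m,6,22))
    m=ok&region(P,340,520,135,340); print('tray',fit(P,m,6,40))
    m=ok&region(P,540,640,-430,-120);print('rest',fit(P,m,3,22))
    for y in range(-160,30,20):
        m=ok&region(P,380,500,y-10,y+10)&(P[...,2]>6); q=P[m]
        if len(q): print(y,np.round([q[:,0].min(),q[:,0].max(),q[:,0].mean(),np.median(q[:,2])],1))
E
```

```text
top cam [441.  -8. 994.]
bench z 0.2747397506233457
block0 0.71 [606.7, 89.5, 30.7, 29.7, 67.2, 25.9, 137.0]
block0 0.7 [677.8, -68.3, 30.5, 30.0, 10.0, 26.1, 135.0]
block0 0.65 [684.4, 82.8, 27.3, 26.3, 1.9, 26.7, 113.0]
block0 0.65 [608.9, -55.6, 29.3, 29.8, 77.2, 26.4, 133.0]
tunnel 0.92 [433.6, 85.0, 109.6, 69.7, 4.2, 75.8, 1371.0]
stick 0.64 [604.2, -248.2, 199.3, 28.6, 87.8, 18.0, 580.0]
stick 0.64 [605.7, -298.3, 36.2, 16.3, 89.2, 74.9, 117.0]
rest 0.8 [607.4, -244.2, 60.6, 231.4, 0.6, 11.9, 1216.0]
isolator 0.69 [610.7, 238.2, 116.0, 99.3, 13.4, 60.3, 1147.0]
iso_handle 0.91 [631.9, 244.2, 69.6, 14.8, 17.3, 103.8, 187.0]
hasp 0.67 [561.7, 238.8, 14.6, 76.2, 2.8, 55.9, 147.0]
infeed [431.8, -65.5, 81.1, 189.0, 3.5, 10.8, 1785.0]
tray [422.8, 231.0, 132.6, 199.6, 3.6, 10.8, 4150.0]
rest [589.8, -274.1, 98.9, 307.1, 0.1, 14.9, 1826.0]
-160 [419.5 477.  445.7  10.5]
-140 [416.4 476.7 447.6  10.7]
-120 [384.  476.1 444.8  10.7]
-100 [415.3 473.  444.2  10.5]
-80 [414.7 472.6 442.8  10.5]
-60 [411.7 472.  442.8  11. ]
-40 [411.1 469.  440.2  10.8]
-20 [388.7 468.4 439.2  10.5]
0 [4
[... 644 characters left out ...]
0]
rest 0.42 [603.4, -67.4, 66.3, 38.8, 43.9, 15.0, 179.0]
isolator 0.68 [614.0, 237.2, 120.9, 99.9, 12.9, 59.5, 2005.0]
iso_handle 0.68 [635.1, 242.5, 70.9, 14.9, 17.7, 102.8, 311.0]
hasp 0.58 [564.3, 236.9, 76.2, 23.9, 85.0, 56.3, 327.0]
infeed [448.1, -65.7, 61.6, 192.0, 4.2, 10.4, 1467.0]
tray [426.0, 229.2, 137.2, 195.9, 3.6, 10.3, 4333.0]
rest [591.1, -277.4, 97.5, 295.4, 0.7, 15.0, 2056.0]
-160 [423.7 481.5 451.5  10.6]
-140 [422.8 481.7 453.3  10.6]
-120 [423.2 480.5 451.7  10.4]
-100 [420.2 480.1 450.1  10.2]
-80 [420.7 476.9 449.9  10.4]
-60 [418.6 476.6 448.1  10.3]
-40 [415.7 477.1 446.2  10.6]
-20 [414.3 475.8 445.2  10.2]
0 [411.8 474.4 444.4  10.5]
20 [413.8 472.4 444.4  10.4]
```

```bash
cat > plan.py <<'E'
# usage: plan.py "x y z yaw" ["x y z yaw" ...]; first "-" = measured pose. Turn first, then shift.
import sys,math
import numpy as np
def legs(p,q):
    dyaw=(q[3]-p[3]+180)%360-180; c,s=np.cos(np.radians(q[3])),np.sin(np.radians(q[3]))
    D=np.array(q[:3])-p[:3]; t=[c*D[0]+s*D[1], s*D[0]-c*D[1], -D[2]]
    n=math.ceil(max(map(abs,t))/50) or 1; k=math.ceil(abs(dyaw)/10)
    if k: print(f'  turn {k} rows of rz {-math.radians(dyaw)/k:.4f}')
    print(f'  shift total {np.round(t,1)}  = {n} rows of {np.round(np.array(t)/n,1)}')
a=sys.argv[1:]
if a[0]=='-':
    from bench import sense
    s=sense(); p=[*s['tool_pos'],s['tcp_rot'][2]]; print('meas',np.round(p,1),'rot',np.round(s['tcp_rot'],2),'t',round(s['time'],2),'gap',round(s['finger_gap'],1),'F',np.round(s['ft_force'],1))
else: p=list(map(float,a[0].split()))
for w in a[1:]:
    q=list(map(float,w.split())); print(w); legs(p,q); p=q
E
python3 plan.py "134.3 584.8 231.3 167.06" "661.5 0 120 93" "661.5 0 12 93"  "661.5 0 90 93" "439.3 29.3 90 93.8" "439.3 29.3 18.5 93.8"
```

```text
661.5 0 120 93
  turn 8 rows of rz 0.1616
  shift total [-611.6  495.9  111.3]  = 13 rows of [-47.   38.1   8.6]
661.5 0 12 93
  shift total [  0.   0. 108.]  = 3 rows of [ 0.  0. 36.]
661.5 0 90 93
  shift total [  0.   0. -78.]  = 2 rows of [  0.   0. -39.]
439.3 29.3 90 93.8
  turn 1 rows of rz -0.0140
  shift total [  44.  -219.8   -0. ]  = 5 rows of [  8.8 -44.   -0. ]
439.3 29.3 18.5 93.8
  shift total [ 0.   0.  71.5]  = 2 rows of [ 0.   0.  35.8]
```

Emit:
{"fn": "apply_moves", "kwargs": {"rows": [[0,0,0,0,0,0.1616],[0,0,0,0,0,0.1616],[0,0,0,0,0,0.1616],[0,0,0,0,0,0.1616],[0,0,0,0,0,0.1616]], "fingers": 55, "grip_force": 40}}

```text
time: 3.02
tool_pos: [134.3, 584.8, 231.3]
tcp_rot: [-180.0, 0.0, 120.5]
ft_force: [0.7, -0.1, 0.3]
finger_gap: 55.2
grip_force: 0.0
```

Emit:
{"fn": "apply_moves", "kwargs": {"rows": [[0,0,0,0,0,0.1616],[0,0,0,0,0,0.1616],[0,0,0,0,0,0.1616],[-22,18,4,0,0,0],[-38,30,7,0,0,0]]}}

```text
time: 3.65
tool_pos: [185.2, 527.5, 220.4]
tcp_rot: [180.0, -0.0, 93.1]
ft_force: [1.3, -0.6, 0.1]
finger_gap: 55.1
grip_force: 0.0
```

Emit:
{"fn": "apply_moves", "kwargs": {"rows": [[-47,38,8,0,0,0],[-47,38,8,0,0,0],[-47,38,8,0,0,0],[-47,38,8,0,0,0],[-47,38,8,0,0,0]]}}

```text
time: 4.28
tool_pos: [388.5, 301.1, 180.4]
tcp_rot: [180.0, -0.0, 93.0]
ft_force: [0.7, -0.0, 0.4]
finger_gap: 54.9
grip_force: 0.0
```

Emit:
{"fn": "apply_moves", "kwargs": {"rows": [[-47,38,8,0,0,0],[-47,38,8,0,0,0],[-47,38,8,0,0,0],[-47,38,8,0,0,0],[-47,38,8,0,0,0]]}}

```text
time: 4.9
tool_pos: [590.7, 76.1, 140.3]
tcp_rot: [180.0, -0.0, 93.0]
ft_force: [0.6, 0.3, 0.3]
finger_gap: 55.2
grip_force: 0.0
```

Emit:
{"fn": "apply_moves", "kwargs": {"rows": [[-45,38,8,0,0,0],[-26,20,8,0,0,0],[-10.6,9.9,4.3,0,0,0],[0,0,0,0,0,0],[0,0,0,0,0,0]]}}

```text
time: 5.52
tool_pos: [660.9, 1.3, 120.3]
tcp_rot: [-180.0, -0.0, 93.1]
ft_force: [0.6, 0.9, 0.2]
finger_gap: 55.6
grip_force: 0.0
```

```bash
python3 plan.py - "661.5 0 120 93"
```

```text
meas [660.9   1.3 120.3  93.1] rot [-1.800e+02 -2.000e-02  9.306e+01] t 5.53 gap 55.6 F [0.6 0.9 0.2]
661.5 0 120 93
  turn 1 rows of rz 0.0011
  shift total [-1.3  0.5  0.3]  = 1 rows of [-1.3  0.5  0.3]
```

Emit:
{"fn": "apply_moves", "kwargs": {"rows": [[-1,0.5,30,0,0,0],[0,0,40,0,0,0],[0,0,25,0,0,0],[0,0,13,0,0,0],[0,0,0,0,0,0]]}}

```text
time: 6.15
tool_pos: [661.3, -0.2, 11.7]
tcp_rot: [-179.9, -0.0, 93.0]
ft_force: [0.2, -0.6, 0.3]
finger_gap: 54.6
grip_force: 0.0
```

Emit:
{"fn": "apply_moves", "kwargs": {"rows": [[0,0,0,0,0,0],[0,0,0,0,0,0],[0,0,0,0,0,0],[0,0,0,0,0,0],[0,0,0,0,0,0]], "fingers": 20}}

```text
time: 6.78
tool_pos: [663.6, -1.1, 14.2]
tcp_rot: [179.8, 0.0, 93.0]
ft_force: [-0.8, -0.0, 6.3]
finger_gap: 28.8
grip_force: 40.9
```

```bash
python3 - <<'E'
from h import *
s=sense();print(np.round(s['tool_pos'],1),s['tcp_rot'],s['finger_gap'],s['grip_force'],s['ft_force'])
p,d=snap('scene','s1.png'); cv2.imwrite('pics/s1c.png',cv2.resize(p[180:320,180:400,::-1],None,fx=3,fy=3,interpolation=cv2.INTER_CUBIC))
E
```

```text
[663.6  -1.1  14.2] [1.79809795e+02 1.28311572e-02 9.29869556e+01] 28.787337721950216 40.91364562511444 [-0.80029271 -0.01207283  6.29327155]
```

View pics/s1c.png

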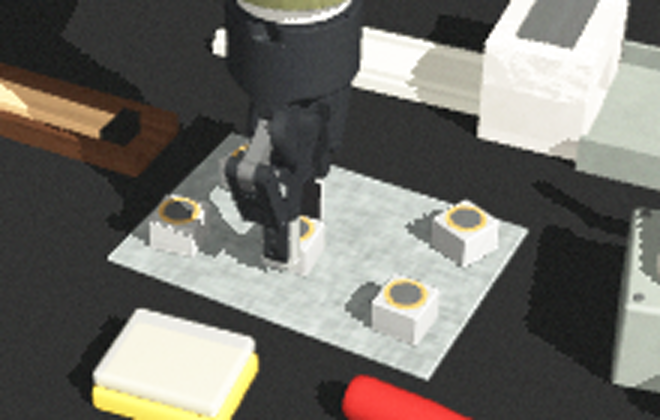

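The crop shows the gripper closed on the middle block (crop px 290, 240), with the other four undisturbed. I'll lift and re-check.

Emit:
{"fn": "apply_moves", "kwargs": {"rows": [[0,0,-5,0,0,0],[0,0,-20,0,0,0],[0,0,-35,0,0,0],[0,0,-20,0,0,0],[0,0,0,0,0,0]]}}

```text
time: 7.45
tool_pos: [664.0, -1.2, 95.2]
tcp_rot: [179.7, 0.0, 93.0]
ft_force: [0.5, 0.1, -1.0]
finger_gap: 29.2
grip_force: 40.1
```

```bash
python3 - <<'E'
from h import *
s=sense();print(np.round(s['tool_pos'],1),np.round(s['tcp_rot'],1),s['finger_gap'],s['grip_force'],s['ft_force'])
for c in ['scene','top']:
    p,d=snap(c,c+'2.png'); P=world(c,d)
    for r in models.cut_out('block0',c)[:6]:
        m=r['pixels']&(d>0)
        if m.sum()>5: print(c,round(r['confidence'],2),np.round(np.percentile(P[m],[5,50,95],axis=0)).tolist())
p=cv2.imread('pics/scene2.png');cv2.imwrite('pics/s2c.png',cv2.resize(p[150:300,200:370],None,fx=4,fy=4,interpolation=cv2.INTER_CUBIC))
E
python3 plan.py - "439.3 29.3 90 93.8"
```

```text
[664.   -1.2  95.2] [179.7   0.   93. ] 29.203921974020616 40.117676854133606 [ 0.51172338  0.06687467 -0.95409336]
scene 0.78 [[605.0, -72.0, 6.0], [622.0, -55.0, 21.0], [629.0, -42.0, 28.0]]
scene 0.76 [[601.0, 72.0, 7.0], [618.0, 90.0, 23.0], [627.0, 104.0, 27.0]]
scene 0.63 [[668.0, -81.0, 9.0], [689.0, -67.0, 24.0], [697.0, -55.0, 28.0]]
scene 0.6 [[677.0, 68.0, 6.0], [698.0, 84.0, 24.0], [704.0, 97.0, 28.0]]
scene 0.49 [[652.0, 3.0, 90.0], [666.0, 12.0, 104.0], [679.0, 14.0, 108.0]]
top 0.5 [[596.0, -56.0, 12.0], [608.0, -49.0, 26.0], [622.0, -40.0, 30.0]]
top 0.46 [[666.0, -61.0, 19.0], [677.0, -58.0, 25.0], [687.0, -53.0, 29.0]]
top 0.45 [[671.0, 70.0, 19.0], [684.0, 81.0, 26.0], [698.0, 92.0, 30.0]]
meas [660.8  -1.   90.1  93. ] rot [-1.7984e+02 -2.0000e-02  9.2990e+01] t 7.65 gap 28.8 F [ 0.5 -0.2 -0.8]
439.3 29.3 90 93.8
  turn 1 rows of rz -0.0141
  shift total [ 4.49e+01 -2.19e+02  1.00e-01]  = 5 rows of [  9.  -43.8   0. ]
```

View pics/s2c.png

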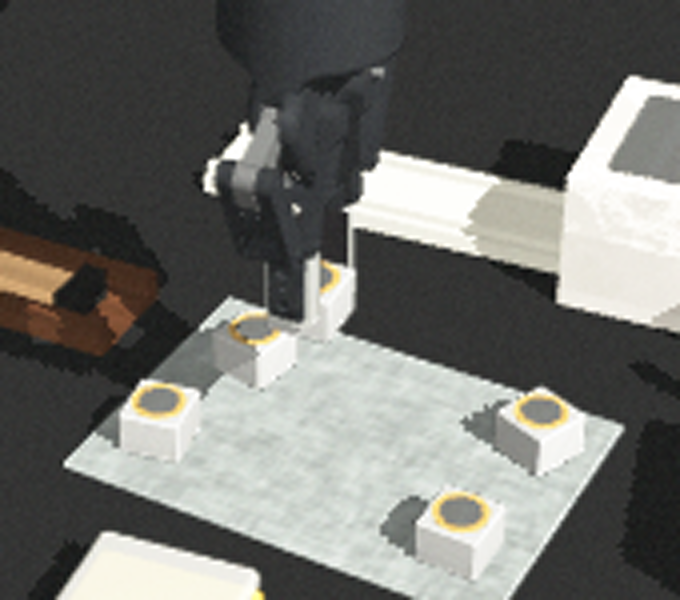

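Emit:
{"fn": "apply_moves", "kwargs": {"rows": [[5,-25,0,0,0,-0.0141],[11,-55,0,0,0,0],[12,-56,0,0,0,0],[11,-55,0,0,0,0],[6,-30,0,0,0,0]]}}

```text
time: 8.28
tool_pos: [434.8, 30.0, 89.9]
tcp_rot: [-179.8, -0.0, 93.8]
ft_force: [-0.9, -0.2, -0.3]
finger_gap: 29.0
grip_force: 40.1
```

Emit:
{"fn": "apply_moves", "kwargs": {"rows": [[0,0,25,0,0,0],[0,0,22,0,0,0],[0,0,0,0,0,0],[0,0,0,0,0,0],[0,0,0,0,0,0]]}}

```text
time: 8.9
tool_pos: [439.3, 29.5, 45.9]
tcp_rot: [179.9, 0.0, 93.8]
ft_force: [-0.4, 0.2, -0.7]
finger_gap: 29.1
grip_force: 40.1
```

```bash
python3 plan.py - "437.2 29.3 18.5 93.8"; python3 - <<'E'
from h import *
p,d=snap('scene'); cv2.imwrite('pics/s3c.png',cv2.resize(p[120:260,230:400,::-1],None,fx=4,fy=4,interpolation=cv2.INTER_CUBIC))
E
```

```text
meas [439.3  29.5  45.9  93.8] rot [1.7993e+02 1.0000e-02 9.3800e+01] t 8.9 gap 29.1 F [-0.4  0.2 -0.7]
437.2 29.3 18.5 93.8
  turn 1 rows of rz -0.0001
  shift total [-0.  -2.1 27.4]  = 1 rows of [-0.  -2.1 27.4]
```

View pics/s3c.png

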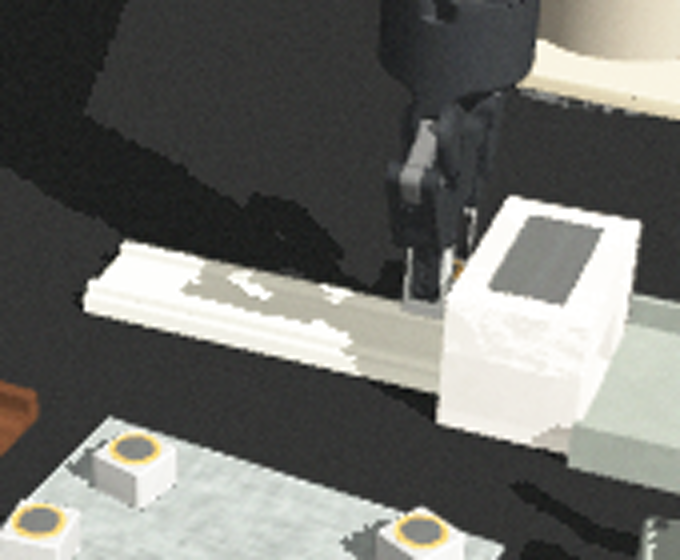

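The held block hangs over the channel just before the mouth. I'll lower it.

Emit:
{"fn": "apply_moves", "kwargs": {"rows": [[0,-1.5,14,0,0,0],[0,0,10,0,0,0],[0,0,3,0,0,0],[0,0,0,0,0,0],[0,0,0,0,0,0]]}}

```text
time: 9.57
tool_pos: [436.7, 29.4, 19.3]
tcp_rot: [-179.9, 0.0, 93.8]
ft_force: [-15.4, 0.3, 29.1]
finger_gap: 28.8
grip_force: 44.9
```

```bash
python3 plan.py - "437.2 29.3 18.5 93.8"; sleep 0; python3 - <<'E'
from h import *
s=sense();print(s['ft_force'],s['tool_pos'],s['joint_pos'],s['qd'])
p,d=snap('top'); P=world('top',d)
s=sense();print(s['ft_force'],s['tool_pos'],s['joint_pos'])
E
```

```text
meas [436.7  29.4  19.3  93.8] rot [-179.89    0.     93.81] t 9.57 gap 28.8 F [-15.4   0.3  29.1]
437.2 29.3 18.5 93.8
  turn 1 rows of rz 0.0002
  shift total [-0.1  0.5  0.8]  = 1 rows of [-0.1  0.5  0.8]
[-15.41630755   0.30768379  29.08843568] [436.71776745  29.40821996  19.29397807] [-2.85272128e+00 -5.07402137e+00  1.21525825e+02 -1.63524109e-02
  6.36530597e+01 -6.65959690e+00] [ 0.00755249 -0.09969513  0.14104592 -0.0760663   0.02389947  0.02097572]
[-15.61562885   0.59349159  28.96374736] [436.68774689  29.43468632  19.25638199] [-2.85119374e+00 -5.07168567e+00  1.21528259e+02 -1.40126951e-02
  6.36514014e+01 -6.66118049e+00]
```

Emit:
{"fn": "apply_moves", "kwargs": {"rows": [[0,0,-6,0,0,0],[0,0,0,0,0,0],[0,-2,0,0,0,0],[0,0,4,0,0,0],[0,0,0,0,0,0]]}}

```text
time: 10.25
tool_pos: [434.8, 29.3, 19.5]
tcp_rot: [-180.0, -0.0, 93.8]
ft_force: [-0.5, 0.0, -1.5]
finger_gap: 29.3
grip_force: 41.3
```

```bash
python3 plan.py - "437.2 29.3 18.5 93.8"
```

```text
meas [434.8  29.3  19.5  93.8] rot [-179.97   -0.     93.79] t 10.25 gap 29.3 F [-0.5  0.  -1.5]
437.2 29.3 18.5 93.8
  turn 1 rows of rz -0.0001
  shift total [-0.2  2.4  1. ]  = 1 rows of [-0.2  2.4  1. ]
```

Emit:
{"fn": "apply_moves", "kwargs": {"rows": [[0,0,1,0,0,0],[0,0,0.5,0,0,0],[0,0,0,0,0,0],[0,0,0,0,0,0],[0,0,0,0,0,0]]}}

```text
time: 10.88
tool_pos: [434.9, 29.3, 19.3]
tcp_rot: [-179.9, 0.0, 93.8]
ft_force: [-8.2, 0.3, 16.4]
finger_gap: 29.0
grip_force: 43.3
```

Emit:
{"fn": "apply_moves", "kwargs": {"rows": [[0,0,0,0,0,0],[0,0,0,0,0,0],[0,0,0,0,0,0],[0,0,-10,0,0,0],[0,0,-30,0,0,0]], "fingers": 50}}

```text
time: 11.5
tool_pos: [433.4, 29.4, 57.9]
tcp_rot: [-179.8, -0.0, 93.8]
ft_force: [0.3, -0.2, 0.2]
finger_gap: 50.5
grip_force: 0.0
```

Emit:
{"fn": "apply_moves", "kwargs": {"rows": [[0,0,-40,0,0,0],[0,50,0,0,0,0],[0,50,0,0,0,0],[0,50,0,0,0,0],[0,0,0,0,0,0]]}}

```text
time: 12.12
tool_pos: [586.9, 39.3, 97.7]
tcp_rot: [-180.0, -0.0, 93.8]
ft_force: [-1.4, 0.3, -0.4]
finger_gap: 50.0
grip_force: 0.0
```

```bash
python3 - <<'E'
from h import *
p,d=snap('scene'); cv2.imwrite('pics/s4c.png',cv2.resize(p[120:260,230:400,::-1],None,fx=4,fy=4,interpolation=cv2.INTER_CUBIC))
for c in ['top','scene']:
    p,d=snap(c);P=world(c,d);ok=d>0
    for y in (20,25,30,35,-60,-30):
        m=ok&region(P,400,490,y-2.5,y+2.5)
        q=P[m&(P[...,2]>27)&(P[...,2]<40)]; f=P[m&(P[...,2]>6)&(P[...,2]<17)]
        print(c,y,len(q),'blk',np.round([q[:,0].min(),q[:,0].max()]) if len(q) else '', 'lane',np.round([f[:,0].min(),f[:,0].max()]) if len(f) else '')
E
python3 plan.py - "677.6 -69.4 90 98" "677.6 -69.4 12 98" "677.6 -69.4 90 98" "440 -2.6 90 93.8"
```

```text
top 20 25 blk [420. 449.] lane [407. 467.]
top 25 25 blk [420. 447.] lane [407. 464.]
top 30 24 blk [420. 447.] lane [407. 464.]
top 35 26 blk [420. 446.] lane [407. 464.]
top -60 0 blk  lane [412. 472.]
top -30 0 blk  lane 
scene 20 20 blk [427. 452.] lane [451. 471.]
scene 25 23 blk [422. 451.] lane [448. 472.]
scene 30 19 blk [428. 453.] lane [450. 468.]
scene 35 8 blk [442. 451.] lane [447. 470.]
scene -60 0 blk  lane [437. 475.]
scene -30 0 blk  lane [473. 473.]
meas [584.1  39.2  98.5  93.8] rot [-179.95   -0.     93.8 ] t 12.28 gap 50.0 F [-0.4  0.9  0.4]
677.6 -69.4 90 98
  turn 1 rows of rz -0.0732
  shift total [-120.6   77.5    8.5]  = 3 rows of [-40.2  25.8   2.8]
677.6 -69.4 12 98
  shift total [ 0.  0. 78.]  = 2 rows of [ 0.  0. 39.]
677.6 -69.4 90 98
  shift total [  0.   0. -78.]  = 2 rows of [  0.   0. -39.]
440 -2.6 90 93.8
  turn 1 rows of rz 0.0733
  shift total [  82.4 -232.7   -0. ]  = 5 rows of [ 16.5 -46.5  -0. ]
```

View pics/s4c.png

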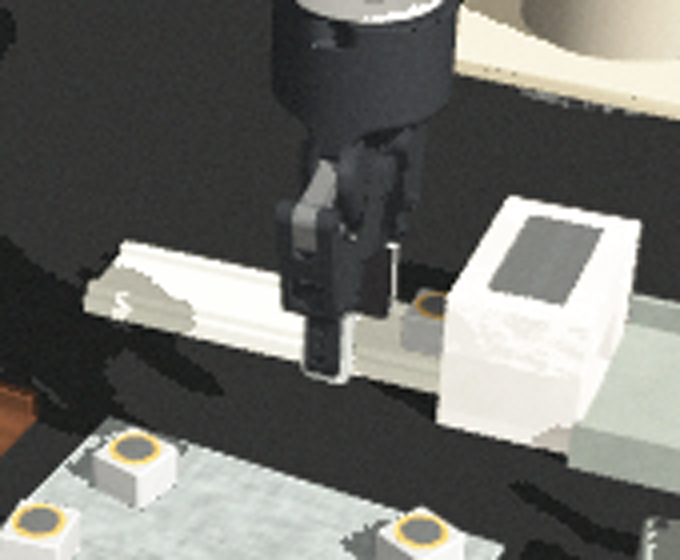

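Block C sits flat in the channel (top view spans x 420–447, lane 407–465). Next is block D.

Emit:
{"fn": "apply_moves", "kwargs": {"rows": [[0,0,0,0,0,-0.0732],[-40,26,3,0,0,0],[-40,26,3,0,0,0],[-40.6,25.5,2.5,0,0,0],[0,0,20,0,0,0]]}}

```text
time: 12.9
tool_pos: [680.7, -72.8, 73.0]
tcp_rot: [179.7, 0.1, 97.8]
ft_force: [0.2, -0.1, 0.3]
finger_gap: 49.9
grip_force: 0.0
```

Emit:
{"fn": "apply_moves", "kwargs": {"rows": [[0,0,30,0,0,0],[0,0,20,0,0,0],[0,0,8,0,0,0],[0,0,0,0,0,0],[0,0,0,0,0,0]]}}

```text
time: 13.52
tool_pos: [679.2, -69.4, 13.5]
tcp_rot: [179.9, 0.0, 98.0]
ft_force: [0.5, 0.1, -0.1]
finger_gap: 49.8
grip_force: 0.0
```

Emit:
{"fn": "apply_moves", "kwargs": {"rows": [[0,0,0,0,0,0],[0,0,0,0,0,0],[0,0,0,0,0,0],[0,0,0,0,0,0],[0,0,0,0,0,0]], "fingers": 20}}

```text
time: 14.15
tool_pos: [679.3, -69.6, 13.4]
tcp_rot: [179.9, 0.0, 98.0]
ft_force: [-0.1, 0.2, 6.7]
finger_gap: 29.1
grip_force: 41.0
```

Emit:
{"fn": "apply_moves", "kwargs": {"rows": [[0,0,-18,0,0,0],[0,0,-40,0,0,0],[0,0,-20,0,0,0.0733],[8,-23,0,0,0,0],[16,-46,0,0,0,0]]}}

```text
time: 14.78
tool_pos: [608.6, -50.4, 91.8]
tcp_rot: [179.8, 0.0, 93.8]
ft_force: [0.8, 0.3, -0.0]
finger_gap: 29.0
grip_force: 40.2
```

Emit:
{"fn": "apply_moves", "kwargs": {"rows": [[18,-50,0,0,0,0],[18,-50,0,0,0,0],[15,-42,0,0,0,0],[7.4,-23,30,0,0,0],[0,0,10,0,0,0]]}}

```text
time: 15.4
tool_pos: [437.0, -2.2, 49.0]
tcp_rot: [-179.9, -0.0, 93.8]
ft_force: [-0.1, -0.3, -0.7]
finger_gap: 29.1
grip_force: 40.2
```

Emit:
{"fn": "apply_moves", "kwargs": {"rows": [[0,0,0,0,0,0],[0,0,0,0,0,0],[0,0,0,0,0,0],[0,0,0,0,0,0],[0,0,0,0,0,0]]}}

```text
time: 16.02
tool_pos: [439.5, -2.7, 50.1]
tcp_rot: [180.0, 0.0, 93.8]
ft_force: [0.7, 0.4, -0.9]
finger_gap: 28.9
grip_force: 40.2
```

```bash
python3 plan.py - "438.6 -3 19.5 93.8"; python3 - <<'E'
from h import *
p,d=snap('scene'); P=world('scene',d)
for r in models.cut_out('block0','scene')[:6]:
    m=r['pixels']&(d>0)
    if m.sum()>5: print(round(r['confidence'],2),np.round(np.percentile(P[m],[3,50,97],axis=0)).tolist())
E
```

```text
meas [439.5  -2.7  50.1  93.8] rot [179.99   0.    93.79] t 16.02 gap 28.9 F [ 0.7  0.4 -0.9]
438.6 -3 19.5 93.8
  turn 1 rows of rz -0.0001
  shift total [-0.2 -0.9 30.6]  = 1 rows of [-0.2 -0.9 30.6]
0.88 [[596.0, 71.0, 6.0], [617.0, 90.0, 24.0], [628.0, 105.0, 28.0]]
0.81 [[678.0, 69.0, 8.0], [698.0, 84.0, 24.0], [705.0, 97.0, 28.0]]
0.78 [[588.0, -78.0, 3.0], [620.0, -54.0, 20.0], [629.0, -42.0, 28.0]]
0.65 [[427.0, 17.0, 14.0], [449.0, 25.0, 29.0], [453.0, 34.0, 33.0]]
0.56 [[428.0, -11.0, 43.0], [448.0, 8.0, 54.0], [457.0, 11.0, 64.0]]
```

Emit:
{"fn": "apply_moves", "kwargs": {"rows": [[-1.7,-1,10,0,0,0],[0,0,12,0,0,0],[0,0,6,0,0,0],[0,0,2.5,0,0,0],[0,0,0,0,0,0]]}}

```text
time: 16.75
tool_pos: [438.3, -4.4, 19.4]
tcp_rot: [-180.0, -0.0, 93.8]
ft_force: [0.3, -0.8, -1.6]
finger_gap: 28.9
grip_force: 40.3
```

```bash
python3 plan.py - "438.6 -3 19.5 93.8" ; python3 plan.py "438.6 -4.5 99 93.8" "608.7 -56.3 90 76" "608.7 -56.3 12 76" "608.7 -56.3 90 76" "440.7 -36.5 50 93.8"
```

```text
meas [438.3  -4.4  19.4  93.8] rot [-179.97   -0.     93.8 ] t 16.75 gap 28.9 F [ 0.3 -0.8 -1.6]
438.6 -3 19.5 93.8
  turn 1 rows of rz -0.0001
  shift total [ 1.4  0.4 -0.1]  = 1 rows of [ 1.4  0.4 -0.1]
608.7 -56.3 90 76
  turn 2 rows of rz 0.1553
  shift total [ -9.1 177.6   9. ]  = 4 rows of [-2.3 44.4  2.2]
608.7 -56.3 12 76
  shift total [ 0.  0. 78.]  = 2 rows of [ 0.  0. 39.]
608.7 -56.3 90 76
  shift total [  0.   0. -78.]  = 2 rows of [  0.   0. -39.]
440.7 -36.5 50 93.8
  turn 2 rows of rz -0.1553
  shift total [  30.9 -166.3   40. ]  = 4 rows of [  7.7 -41.6  10. ]
```

Emit:
{"fn": "apply_moves", "kwargs": {"rows": [[0,0,0.5,0,0,0],[0,0,0,0,0,0],[0,0,0,0,0,0],[0,0,-10,0,0,0],[0,0,-35,0,0,0]], "fingers": 50}}

```text
time: 17.38
tool_pos: [436.5, -4.2, 63.1]
tcp_rot: [-179.8, -0.0, 93.8]
ft_force: [1.2, -0.3, 0.6]
finger_gap: 49.8
grip_force: 0.0
```

Emit:
{"fn": "apply_moves", "kwargs": {"rows": [[0,0,-35,0,0,0.1553],[0,0,0,0,0,0.1553],[-2,35,2,0,0,0],[-2.5,50,2.5,0,0,0],[-2.5,50,2.5,0,0,0]]}}

```text
time: 18.0
tool_pos: [569.5, -44.3, 93.0]
tcp_rot: [179.9, -0.0, 76.0]
ft_force: [-0.2, 0.6, 0.4]
finger_gap: 50.4
grip_force: 0.0
```

Emit:
{"fn": "apply_moves", "kwargs": {"rows": [[-2.1,42.6,2,0,0,0],[0,0,25,0,0,0],[0,0,30,0,0,0],[0,0,16,0,0,0],[0,0,7,0,0,0]]}}

```text
time: 18.62
tool_pos: [608.1, -56.1, 11.4]
tcp_rot: [-179.9, 0.0, 76.0]
ft_force: [0.1, -0.4, 0.3]
finger_gap: 50.0
grip_force: 0.0
```

Emit:
{"fn": "apply_moves", "kwargs": {"rows": [[0,0,0,0,0,0],[0,0,0,0,0,0],[0,0,0,0,0,0],[0,0,0,0,0,0],[0,0,0,0,0,0]], "fingers": 20}}

```text
time: 19.25
tool_pos: [609.2, -56.3, 12.9]
tcp_rot: [179.9, -0.0, 76.0]
ft_force: [-1.4, 0.8, 5.7]
finger_gap: 28.8
grip_force: 41.9
```

Emit:
{"fn": "apply_moves", "kwargs": {"rows": [[0,0,-18,0,0,0],[0,0,-40,0,0,0],[0,0,-20,0,0,-0.1553],[0,0,0,0,0,-0.1553],[6,-32,0,0,0,0]]}}

```text
time: 19.88
tool_pos: [577.6, -52.7, 91.7]
tcp_rot: [179.8, 0.0, 93.9]
ft_force: [-1.2, 0.6, -1.0]
finger_gap: 29.1
grip_force: 41.1
```

Emit:
{"fn": "apply_moves", "kwargs": {"rows": [[9,-50,0,0,0,0],[9,-50,10,0,0,0],[6.9,-34.3,30,0,0,0],[0,0,0,0,0,0],[0,0,0,0,0,0]]}}

```text
time: 20.5
tool_pos: [441.5, -36.6, 51.1]
tcp_rot: [179.9, 0.0, 93.8]
ft_force: [0.5, -0.1, -0.7]
finger_gap: 28.7
grip_force: 41.1
```

```bash
cat > blk.py <<'E'
from h import *
import sys
for c in sys.argv[1:]:
    p,d=snap(c); P=world(c,d)
    for r in models.cut_out('block0',c)[:7]:
        m=r['pixels']&(d>0)
        if m.sum()>5: print(c,round(r['confidence'],2),np.round(np.percentile(P[m],[3,50,97],axis=0)).tolist(),'topfit',fit(P,m,20,45))
E
python3 plan.py - "440.7 -36.5 19.5 93.8";  python3 blk.py scene
```

```text
meas [441.5 -36.6  51.1  93.8] rot [1.7989e+02 3.0000e-02 9.3790e+01] t 20.5 gap 28.7 F [ 0.5 -0.1 -0.7]
440.7 -36.5 19.5 93.8
  turn 1 rows of rz -0.0002
  shift total [ 0.2 -0.8 31.6]  = 1 rows of [ 0.2 -0.8 31.6]
scene 0.94 [[622.0, 67.0, 7.0], [642.0, 85.0, 23.0], [651.0, 98.0, 27.0]] topfit [634.7, 82.2, 29.4, 30.9, 66.5, 25.7, 193.0]
scene 0.82 [[677.0, 68.0, 6.0], [698.0, 84.0, 24.0], [705.0, 97.0, 27.0]] topfit [689.5, 82.1, 30.1, 33.0, 88.2, 25.6, 243.0]
scene 0.76 [[428.0, -18.0, 12.0], [451.0, -4.0, 29.0], [456.0, 9.0, 34.0]] topfit [440.7, -5.1, 33.6, 29.7, 2.9, 30.7, 174.0]
scene 0.69 [[766.0, -41.0, 5.0], [803.0, -4.0, 27.0], [822.0, 28.0, 30.0]] topfit [792.5, -9.4, 58.2, 73.5, 5.3, 27.6, 1228.0]
scene 0.63 [[429.0, -33.0, 45.0], [447.0, -24.0, 58.0], [459.0, -22.0, 65.0]] topfit None
scene 0.61 [[431.0, 17.0, 13.0], [449.0, 25.0, 28.0], [454.0, 35.0, 34.0]] topfit [441.4, 22.7, 30.0, 18.5, 23.0, 31.0, 87.0]
scene 0.35 [[490.0, 199.0, 8.0], [567.0, 210.0, 56.0], [577.0, 270.0, 96.0]] topfit None
```

Block A has been knocked to about (631, 83), close to B. I'll place E, then grip A across its other axis so the fingers clear B.

Emit:
{"fn": "apply_moves", "kwargs": {"rows": [[-1.5,-0.8,10,0,0,0],[0,0,12,0,0,0],[0,0,7,0,0,0],[0,0,2.5,0,0,0],[0,0,0,0,0,0]]}}

```text
time: 21.22
tool_pos: [439.3, -37.9, 18.9]
tcp_rot: [-179.9, -0.0, 93.8]
ft_force: [-9.0, 1.6, 13.7]
finger_gap: 28.7
grip_force: 43.0
```

```bash
python3 plan.py - ; python3 plan.py "440.7 -38 98 93.8" "631 83.5 90 157" "631 83.5 12 157" "631 83.5 90 93.8" "442.8 -71 50 93.8"
```

```text
meas [439.3 -37.9  18.9  93.8] rot [-1.7987e+02 -2.0000e-02  9.3800e+01] t 21.23 gap 28.7 F [-9.   1.6 13.7]
631 83.5 90 157
  turn 7 rows of rz -0.1576
  shift total [-127.7  186.2    8. ]  = 4 rows of [-31.9  46.5   2. ]
631 83.5 12 157
  shift total [ 0.  0. 78.]  = 2 rows of [ 0.  0. 39.]
631 83.5 90 93.8
  turn 7 rows of rz 0.1576
  shift total [  0.   0. -78.]  = 2 rows of [  0.   0. -39.]
442.8 -71 50 93.8
  shift total [-141.7 -198.    40. ]  = 4 rows of [-35.4 -49.5  10. ]
```

Emit:
{"fn": "apply_moves", "kwargs": {"rows": [[0,0,0,0,0,0],[0,0,0,0,0,0],[0,0,0,0,0,0],[0,0,-10,0,0,0],[0,0,-35,0,0,0]], "fingers": 50}}

```text
time: 21.85
tool_pos: [437.9, -37.6, 62.6]
tcp_rot: [-179.8, -0.1, 93.8]
ft_force: [-0.1, 0.1, 0.6]
finger_gap: 49.7
grip_force: 0.0
```

Emit:
{"fn": "apply_moves", "kwargs": {"rows": [[0,0,-34,0,0,-0.1576],[0,0,0,0,0,-0.1576],[0,0,0,0,0,-0.1576],[0,0,0,0,0,-0.1576],[0,0,0,0,0,-0.1576]]}}

```text
time: 22.48
tool_pos: [440.1, -38.0, 98.3]
tcp_rot: [180.0, 0.0, 139.2]
ft_force: [-0.1, 0.2, 0.1]
finger_gap: 49.8
grip_force: 0.0
```

Emit:
{"fn": "apply_moves", "kwargs": {"rows": [[0,0,0,0,0,-0.1576],[0,0,0,0,0,-0.1576],[-31.9,46.5,2,0,0,0],[-31.9,46.5,2,0,0,0],[-31.9,46.5,2,0,0,0]]}}

```text
time: 23.1
tool_pos: [584.3, 54.0, 92.4]
tcp_rot: [180.0, 0.1, 157.0]
ft_force: [0.3, -0.6, 1.5]
finger_gap: 49.9
grip_force: 0.0
```

Emit:
{"fn": "apply_moves", "kwargs": {"rows": [[-32,46.5,2,0,0,0],[0,0,25,0,0,0],[0,0,20,0,0,0],[0,0,0,0,0,0],[0,0,0,0,0,0]]}}

```text
time: 23.72
tool_pos: [630.1, 82.9, 45.4]
tcp_rot: [180.0, 0.0, 157.0]
ft_force: [0.3, 0.1, 0.2]
finger_gap: 50.3
grip_force: 0.0
```

```bash
python3 plan.py - "631 83.5 12 157"; python3 blk.py scene top
```

```text
meas [630.1  82.9  45.4 157. ] rot [1.7999e+02 3.0000e-02 1.5697e+02] t 23.73 gap 50.3 F [0.3 0.1 0.2]
631 83.5 12 157
  turn 1 rows of rz -0.0006
  shift total [-0.6  0.9 33.4]  = 1 rows of [-0.6  0.9 33.4]
scene 0.84 [[620.0, 66.0, 4.0], [641.0, 85.0, 22.0], [652.0, 99.0, 28.0]] topfit [633.7, 82.0, 32.5, 31.8, 68.3, 25.4, 217.0]
scene 0.58 [[675.0, 68.0, 5.0], [697.0, 83.0, 24.0], [705.0, 97.0, 28.0]] topfit [690.3, 81.9, 30.6, 31.6, 83.5, 25.8, 248.0]
top 0.6 [[424.0, -49.0, 29.0], [436.0, -36.0, 32.0], [451.0, -22.0, 36.0]] topfit [437.4, -36.6, 26.8, 29.8, 1.5, 32.2, 144.0]
top 0.58 [[423.0, -17.0, 29.0], [437.0, -4.0, 32.0], [450.0, 10.0, 36.0]] topfit [437.8, -4.4, 29.3, 29.7, 1.7, 32.5, 147.0]
top 0.54 [[423.0, 15.0, 19.0], [432.0, 20.0, 33.0], [442.0, 23.0, 38.0]] topfit [433.4, 20.2, 21.9, 5.1, 1.4, 33.0, 28.0]
top 0.28 [[362.0, -151.0, 7.0], [437.0, -25.0, 11.0], [476.0, 327.0, 27.0]] topfit [426.6, 137.5, 130.1, 385.9, 2.5, 26.2, 228.0]
```

Emit:
{"fn": "apply_moves", "kwargs": {"rows": [[0,0,18,0,0,0],[0,0,11,0,0,0],[0,0,4,0,0,0],[0,0,0,0,0,0],[0,0,0,0,0,0]]}}

```text
time: 24.55
tool_pos: [630.4, 83.4, 11.9]
tcp_rot: [180.0, 0.0, 157.0]
ft_force: [0.3, -0.7, 0.2]
finger_gap: 50.3
grip_force: 0.0
```

Emit:
{"fn": "apply_moves", "kwargs": {"rows": [[0,0,0,0,0,0],[0,0,0,0,0,0],[0,0,0,0,0,0],[0,0,0,0,0,0],[0,0,0,0,0,0]], "fingers": 20}}

```text
time: 25.18
tool_pos: [630.7, 83.4, 12.3]
tcp_rot: [180.0, 0.1, 157.0]
ft_force: [-0.4, -0.1, 5.6]
finger_gap: 29.2
grip_force: 41.0
```

Emit:
{"fn": "apply_moves", "kwargs": {"rows": [[0,0,-18,0,0,0],[0,0,-40,0,0,0.1576],[0,0,-20,0,0,0.1576],[0,0,0,0,0,0.1576],[0,0,0,0,0,0.1576]]}}

```text
time: 25.8
tool_pos: [630.2, 83.3, 90.8]
tcp_rot: [180.0, 0.0, 120.6]
ft_force: [-0.5, -0.3, -0.7]
finger_gap: 29.0
grip_force: 40.2
```

Emit:
{"fn": "apply_moves", "kwargs": {"rows": [[0,0,0,0,0,0.1576],[0,0,0,0,0,0.1576],[0,0,0,0,0,0.1576],[-21,-29,0,0,0,0],[-36,-50,0,0,0,0]]}}

```text
time: 26.42
tool_pos: [555.1, 21.3, 90.4]
tcp_rot: [179.9, 0.0, 93.9]
ft_force: [-0.4, -1.4, -0.3]
finger_gap: 29.1
grip_force: 40.3
```

Emit:
{"fn": "apply_moves", "kwargs": {"rows": [[-36,-50,0,0,0,0],[-32,-45,20,0,0,0],[-16,-23.3,20,0,0,0],[0,0,0,0,0,0],[0,0,0,0,0,0]]}}

```text
time: 27.05
tool_pos: [443.6, -70.4, 50.6]
tcp_rot: [179.9, 0.0, 93.8]
ft_force: [0.0, 0.6, -0.5]
finger_gap: 28.7
grip_force: 40.3
```

```bash
python3 plan.py - "442.6 -71.5 20 93.8"; python3 blk.py scene
```

```text
meas [443.6 -70.4  50.6  93.8] rot [1.799e+02 2.000e-02 9.377e+01] t 27.05 gap 28.7 F [ 0.   0.6 -0.5]
442.6 -71.5 20 93.8
  turn 1 rows of rz -0.0005
  shift total [-1.1 -1.1 30.6]  = 1 rows of [-1.1 -1.1 30.6]
scene 0.91 [[678.0, 70.0, 6.0], [698.0, 85.0, 24.0], [705.0, 97.0, 28.0]] topfit [690.2, 82.7, 28.1, 30.7, 87.9, 25.6, 223.0]
scene 0.68 [[429.0, -84.0, 42.0], [452.0, -60.0, 53.0], [462.0, -58.0, 65.0]] topfit [458.7, -70.9, 4.6, 26.1, 12.5, 43.7, 9.0]
scene 0.64 [[427.0, 15.0, 12.0], [449.0, 25.0, 27.0], [453.0, 36.0, 34.0]] topfit [436.4, 23.5, 34.9, 20.2, 10.1, 30.8, 106.0]
scene 0.63 [[431.0, -17.0, 13.0], [451.0, -3.0, 29.0], [456.0, 9.0, 33.0]] topfit [442.2, -5.1, 30.0, 28.7, 4.8, 30.9, 156.0]
scene 0.47 [[429.0, -52.0, 12.0], [452.0, -35.0, 28.0], [457.0, -18.0, 34.0]] topfit [442.4, -35.4, 30.2, 35.4, 2.5, 30.6, 172.0]
```

Emit:
{"fn": "apply_moves", "kwargs": {"rows": [[0,-1,10,0,0,0],[0,0,12,0,0,0],[0,0,7,0,0,0],[0,0,2,0,0,0],[0,0,0,0,0,0]]}}

```text
time: 27.78
tool_pos: [441.3, -70.3, 18.2]
tcp_rot: [-180.0, -0.0, 93.8]
ft_force: [-2.0, 1.0, 0.2]
finger_gap: 29.2
grip_force: 40.5
```

```bash
python3 plan.py - ; python3 plan.py "442.6 -70.5 99 93.8" "686 82.3 90 89" "686 82.3 12 89" "686 82.3 90 93.8" "444.8 -103.5 50 93.8"
```

```text
meas [441.3 -70.3  18.2  93.8] rot [-1.7995e+02 -2.0000e-02  9.3800e+01] t 27.77 gap 29.2 F [-2.   1.   0.2]
686 82.3 90 89
  turn 1 rows of rz 0.0838
  shift total [157.  240.7   9. ]  = 5 rows of [31.4 48.1  1.8]
686 82.3 12 89
  shift total [ 0.  0. 78.]  = 2 rows of [ 0.  0. 39.]
686 82.3 90 93.8
  turn 1 rows of rz -0.0838
  shift total [  0.   0. -78.]  = 2 rows of [  0.   0. -39.]
444.8 -103.5 50 93.8
  shift total [-169.4 -253.    40. ]  = 6 rows of [-28.2 -42.2   6.7]
```

Emit:
{"fn": "apply_moves", "kwargs": {"rows": [[0,0,0,0,0,0],[0,0,0,0,0,0],[0,0,0,0,0,0],[0,0,-10,0,0,0],[0,0,-35,0,0,0]], "fingers": 50}}

```text
time: 28.4
tool_pos: [439.7, -70.0, 62.6]
tcp_rot: [-179.8, -0.1, 93.8]
ft_force: [0.6, 0.2, 0.9]
finger_gap: 49.9
grip_force: 0.0
```

Emit:
{"fn": "apply_moves", "kwargs": {"rows": [[0,0,-35,0,0,0.0838],[20,30,2,0,0,0],[34,53,2,0,0,0],[34,53,2,0,0,0],[34,53,2,0,0,0]]}}

```text
time: 29.02
tool_pos: [633.4, 48.5, 91.5]
tcp_rot: [179.9, 0.0, 89.0]
ft_force: [1.3, 0.1, 1.1]
finger_gap: 50.1
grip_force: 0.0
```

Emit:
{"fn": "apply_moves", "kwargs": {"rows": [[25,36,1,0,0,0],[10,15.7,0,0,0,0],[0,0,30,0,0,0],[0,0,30,0,0,0],[0,0,17,0,0,0]]}}

```text
time: 29.65
tool_pos: [682.7, 81.5, 11.0]
tcp_rot: [-179.9, 0.0, 89.0]
ft_force: [-0.8, -0.0, -0.7]
finger_gap: 50.0
grip_force: 0.0
```

Emit:
{"fn": "apply_moves", "kwargs": {"rows": [[0,0,1,0,0,0],[0,0,0,0,0,0],[0,0,0,0,0,0],[0,0,0,0,0,0],[0,0,0,0,0,0]]}}

```text
time: 30.28
tool_pos: [684.0, 81.5, 12.1]
tcp_rot: [180.0, -0.0, 89.0]
ft_force: [0.9, -0.3, -0.1]
finger_gap: 50.2
grip_force: 0.0
```

Emit:
{"fn": "apply_moves", "kwargs": {"rows": [[0,0,0,0,0,0],[0,0,0,0,0,0],[0,0,0,0,0,0],[0,0,0,0,0,0],[0,0,0,0,0,0]], "fingers": 20}}

```text
time: 30.9
tool_pos: [684.1, 81.5, 12.0]
tcp_rot: [180.0, -0.0, 89.0]
ft_force: [0.4, 0.4, 4.7]
finger_gap: 28.7
grip_force: 40.9
```

Emit:
{"fn": "apply_moves", "kwargs": {"rows": [[0,0,-18,0,0,0],[0,0,-40,0,0,-0.0838],[0,0,-20,0,0,0],[-20,-30,0,0,0,0],[-30,-45,0,0,0,0]]}}

```text
time: 31.52
tool_pos: [612.2, 26.7, 90.3]
tcp_rot: [179.9, 0.0, 93.8]
ft_force: [0.3, -0.1, -1.3]
finger_gap: 28.6
grip_force: 40.3
```

Emit:
{"fn": "apply_moves", "kwargs": {"rows": [[-34,-51,0,0,0,0],[-34,-51,0,0,0,0],[-32,-48,20,0,0,0],[-19.4,-28,20,0,0,0],[0,0,0,0,0,0]]}}

```text
time: 32.15
tool_pos: [439.1, -104.7, 47.7]
tcp_rot: [-179.8, -0.1, 93.5]
ft_force: [-0.2, 0.1, -0.5]
finger_gap: 28.7
grip_force: 40.3
```

Emit:
{"fn": "apply_moves", "kwargs": {"rows": [[0,0,0,0,0,0],[0,0,0,0,0,0],[0,0,0,0,0,0],[0,0,0,0,0,0],[0,0,0,0,0,0]]}}

```text
time: 32.78
tool_pos: [442.6, -104.1, 49.6]
tcp_rot: [180.0, -0.0, 93.8]
ft_force: [0.1, -0.0, -1.9]
finger_gap: 29.0
grip_force: 40.3
```

```bash
python3 plan.py - "444.8 -103.5 19.5 93.8"; python3 blk.py scene
```

```text
meas [ 442.6 -104.1   49.6   93.8] rot [180.    -0.    93.81] t 32.77 gap 29.0 F [ 0.1 -0.  -1.9]
444.8 -103.5 19.5 93.8
  turn 1 rows of rz 0.0002
  shift total [ 0.4  2.2 30.1]  = 1 rows of [ 0.4  2.2 30.1]
scene 0.73 [[434.0, -86.0, 12.0], [455.0, -70.0, 27.0], [460.0, -58.0, 34.0]] topfit [445.3, -72.8, 31.8, 30.1, 2.0, 30.5, 161.0]
scene 0.72 [[427.0, 16.0, 12.0], [449.0, 26.0, 28.0], [453.0, 36.0, 34.0]] topfit [439.5, 24.8, 28.7, 20.3, 6.4, 31.0, 104.0]
scene 0.71 [[427.0, -21.0, 13.0], [451.0, -4.0, 29.0], [457.0, 9.0, 33.0]] topfit [439.9, -7.3, 35.6, 33.5, 7.2, 30.9, 179.0]
scene 0.69 [[428.0, -53.0, 12.0], [453.0, -37.0, 29.0], [458.0, -24.0, 34.0]] topfit [441.9, -39.4, 32.5, 34.5, 11.5, 30.9, 166.0]
scene 0.66 [[428.0, -102.0, 43.0], [447.0, -92.0, 58.0], [462.0, -89.0, 67.0]] topfit None
```

Emit:
{"fn": "apply_moves", "kwargs": {"rows": [[-2,1.5,10,0,0,0],[0,0,12,0,0,0],[0,0,6,0,0,0],[0,0,2,0,0,0],[0,0,0,0,0,0]]}}

```text
time: 33.5
tool_pos: [444.0, -106.1, 19.4]
tcp_rot: [-180.0, -0.0, 93.8]
ft_force: [0.4, 0.3, -0.1]
finger_gap: 29.0
grip_force: 40.3
```

```bash
python3 plan.py - "444.8 -103.5 19.5 93.8"
```

```text
meas [ 444.  -106.1   19.4   93.8] rot [-1.7998e+02 -1.0000e-02  9.3800e+01] t 33.5 gap 29.0 F [ 0.4  0.3 -0.1]
444.8 -103.5 19.5 93.8
  turn 1 rows of rz -0.0001
  shift total [ 2.6  1.  -0.1]  = 1 rows of [ 2.6  1.  -0.1]
```

Emit:
{"fn": "apply_moves", "kwargs": {"rows": [[0,0,0.5,0,0,0],[0,0,0,0,0,0],[0,0,0,0,0,0],[0,0,-10,0,0,0],[0,0,-35,0,0,0]], "fingers": 50}}

```text
time: 34.12
tool_pos: [442.3, -105.5, 63.2]
tcp_rot: [-179.8, -0.1, 93.8]
ft_force: [0.9, 0.5, 0.9]
finger_gap: 49.9
grip_force: 0.0
```

Emit:
{"fn": "apply_moves", "kwargs": {"rows": [[0,0,-45,0,0,0.0541],[-20,15,0,0,0,0],[-45,40,0,0,0,0],[-45,40,0,0,0,0],[-45,40,0,0,0,0]]}}

```text
time: 34.75
tool_pos: [582.5, -261.1, 110.1]
tcp_rot: [179.9, 0.0, 90.7]
ft_force: [0.1, -0.0, 0.6]
finger_gap: 49.7
grip_force: 0.0
```

Emit:
{"fn": "apply_moves", "kwargs": {"rows": [[-30,20,0,0,0,0],[-7,5,0,0,0,0],[0,0,0,0,0,0],[0,0,0,0,0,0],[0,0,0,0,0,0]]}}

```text
time: 35.38
tool_pos: [606.1, -295.2, 109.4]
tcp_rot: [180.0, -0.0, 90.7]
ft_force: [0.1, 0.4, -0.4]
finger_gap: 50.2
grip_force: 0.0
```

```bash
python3 plan.py - "606.3 -299 110 90.7" "606.3 -299 40 90.7"; python3 blk.py scene top; python3 - <<'E'
from h import *
for c in ['scene','top']:
    p,d=snap(c,c+'5.png'); P=world(c,d); ok=(d>0)&region(P,580,640,-410,-80)
    print(c,'grip',fit(P,ok,60,85),'stick',fit(P,ok&region(P,585,630,-400,-100),16,26),'rest',fit(P,ok,4,30))
E
```

```text
meas [ 606.1 -295.2  109.4   90.7] rot [ 1.800e+02 -1.000e-02  9.074e+01] t 35.38 gap 50.2 F [ 0.1  0.4 -0.4]
606.3 -299 110 90.7
  turn 1 rows of rz 0.0007
  shift total [-3.8  0.1 -0.6]  = 1 rows of [-3.8  0.1 -0.6]
606.3 -299 40 90.7
  shift total [ 0.  0. 70.]  = 2 rows of [ 0.  0. 35.]
scene 0.75 [[427.0, -19.0, 12.0], [451.0, -4.0, 29.0], [456.0, 9.0, 34.0]] topfit [440.0, -6.1, 39.0, 33.7, 20.8, 31.0, 179.0]
scene 0.72 [[438.0, -119.0, 12.0], [458.0, -105.0, 29.0], [462.0, -91.0, 34.0]] topfit [449.2, -105.2, 29.3, 31.7, 87.8, 31.1, 139.0]
scene 0.67 [[430.0, 16.0, 13.0], [449.0, 25.0, 29.0], [453.0, 35.0, 34.0]] topfit [439.0, 23.1, 32.4, 19.4, 15.6, 31.0, 103.0]
scene 0.53 [[430.0, -87.0, 11.0], [454.0, -71.0, 28.0], [459.0, -58.0, 34.0]] topfit [444.1, -75.4, 32.6, 35.1, 0.5, 30.7, 175.0]
scene 0.5 [[427.0, -53.0, 10.0], [452.0, -37.0, 28.0], [457.0, -23.0, 34.0]] topfit [442.2, -38.7, 35.4, 34.4, 16.5, 30.9, 170.0]
top 0.62 [[423.0, -17.0, 29.0], [437.0, -4.0, 33.0], [450.0, 10.0, 35.0]] topfit [436.6, -4.4, 26.8, 29.8, 1.4, 32.7, 134.0]
top 0.52 [[428.0, -118.0, 27.0], [443.0, -103.0, 32.0], [458.0, -89.0, 35.0]] topfit [442.9, -103.6, 29.3, 29.9, 1.4, 32.0, 153.0]
top 0.44 [[427.0, -84.0, 29.0], [440.0, -71.0, 32.0], [454.0, -56.0, 36.0]] topfit [439.8, -71.2, 29.3, 30.0, 2.5, 32.3, 146.0]
scene grip [610.2, -300.1, 36.9, 18.1, 86.9, 71.8, 179.0] stick [607.5, -243.3, 222.7, 44.6, 89.9, 18.1, 662.0] rest [609.6, -221.3, 59.4, 282.4, 0.2, 15.1, 2139.0]
top grip [605.9, -292.1, 15.9, 23.5, 0.7, 74.7, 76.0] stick [607.8, -229.1, 44.5, 193.8, 1.2, 18.4, 491.0] rest [609.8, -204.7, 248.0, 59.6, 89.8, 15.4, 1375.0]
```

Emit:
{"fn": "apply_moves", "kwargs": {"rows": [[-3.8,0,20,0,0,0],[0,0,25,0,0,0],[0,0,16,0,0,0],[0,0,8,0,0,0],[0,0,0,0,0,0]]}}

```text
time: 36.3
tool_pos: [606.0, -299.8, 39.2]
tcp_rot: [-179.9, -0.0, 90.7]
ft_force: [0.8, -0.4, 0.1]
finger_gap: 50.2
grip_force: 0.0
```

Emit:
{"fn": "apply_moves", "kwargs": {"rows": [[0,0,0,0,0,0],[0,0,0,0,0,0],[0,0,0,0,0,0],[0,0,0,0,0,0],[0,0,0,0,0,0]], "fingers": 5, "grip_force": 90}}

```text
time: 36.92
tool_pos: [607.4, -300.5, 41.5]
tcp_rot: [179.9, 0.1, 90.7]
ft_force: [0.6, -0.1, 6.4]
finger_gap: 14.7
grip_force: 88.5
```

Emit:
{"fn": "apply_moves", "kwargs": {"rows": [[0,0,0,0,0,0],[0,0,0,0,0,0],[0,0,-4,0,0,0],[0,0,-6,0,0,0],[0,0,0,0,0,0]]}}

```text
time: 37.55
tool_pos: [606.7, -300.2, 50.6]
tcp_rot: [180.0, 0.0, 90.7]
ft_force: [0.6, 0.4, -0.5]
finger_gap: 14.9
grip_force: 87.9
```

```bash
python3 plan.py - "606.3 -299 110 90.7"
```

```text
meas [ 606.7 -300.2   50.6   90.7] rot [1.7997e+02 2.0000e-02 9.0690e+01] t 37.55 gap 14.9 F [ 0.6  0.4 -0.5]
606.3 -299 110 90.7
  turn 1 rows of rz -0.0001
  shift total [  1.2  -0.4 -59.4]  = 2 rows of [  0.6  -0.2 -29.7]
```

Emit:
{"fn": "apply_moves", "kwargs": {"rows": [[0,0,-20,0,0,0],[0,0,-30,0,0,0],[0,0,-10,0,0,-0.0541],[7,-35,0,0,0,0],[8,-40,0,0,0,0]]}}

```text
time: 38.17
tool_pos: [530.6, -290.2, 111.7]
tcp_rot: [179.9, 0.1, 93.8]
ft_force: [-0.7, 0.5, -0.3]
finger_gap: 15.2
grip_force: 87.9
```

Emit:
{"fn": "apply_moves", "kwargs": {"rows": [[8,-40,0,0,0,0],[6.5,-32.9,0,0,0,0],[0,0,25,0,0,0],[0,0,20,0,0,0],[0,0,5,0,0,0]]}}

```text
time: 38.8
tool_pos: [456.4, -280.0, 59.8]
tcp_rot: [-179.9, -0.0, 93.8]
ft_force: [-0.8, 0.4, -1.6]
finger_gap: 15.3
grip_force: 87.9
```

Emit:
{"fn": "apply_moves", "kwargs": {"rows": [[0,0,0,0,0,0],[0,0,0,0,0,0],[0,0,0,0,0,0],[0,0,0,0,0,0],[0,0,0,0,0,0]]}}

```text
time: 39.42
tool_pos: [457.0, -280.4, 60.2]
tcp_rot: [180.0, 0.0, 93.8]
ft_force: [-0.9, 0.1, -0.8]
finger_gap: 14.8
grip_force: 87.9
```

```bash
python3 plan.py - "457 -280 45.5 93.8"; python3 - <<'E'
from h import *
for c in ['scene','top']:
    p,d=snap(c,c+'6.png'); P=world(c,d)
    for r in models.cut_out('stick',c)[:1]:
        m=r['pixels']&(d>0); q=P[m]
        for y in range(-270,-110,20):
            s=q[(abs(q[:,1]-y)<4)&(q[:,2]>20)]
            if len(s)>3: print(c,y,np.round([s[:,0].min(),s[:,0].max(),s[:,0].mean(),s[:,2].max()],1))
        print(q[:,1].max(), np.percentile(q[:,1],99))
a=cv2.imread('pics/scene6.png');cv2.imwrite('pics/s6c.png',cv2.resize(a[110:260,200:400],None,fx=4,fy=4,interpolation=cv2.INTER_CUBIC))
E
```

```text
meas [ 457.  -280.4   60.2   93.8] rot [1.7999e+02 1.0000e-02 9.3800e+01] t 39.42 gap 14.8 F [-0.9  0.1 -0.8]
457 -280 45.5 93.8
  turn 1 rows of rz -0.0001
  shift total [ 0.4  0.  14.7]  = 1 rows of [ 0.4  0.  14.7]
scene -270 [446.7 473.  464.7 100.2]
scene -250 [445.9 470.1 461.5  38.4]
scene -230 [445.9 469.1 460.2  38. ]
scene -210 [439.1 469.9 459.8  39.8]
scene -190 [445.2 465.4 458.7  39.4]
scene -170 [443.8 466.8 458.5  38.6]
scene -150 [440.4 464.1 456.3  38.6]
scene -130 [439.  467.5 453.6  42. ]
-130.53084997524027 -131.62905041640306
top -270 [445.  464.5 455.2  96.7]
top -250 [444.5 464.  454.2  41. ]
top -230 [443.9 463.5 453.7  39.4]
top -210 [440.9 462.9 452.4  40.4]
top -190 [440.3 460.  449.9  39.1]
top -170 [439.8 459.4 449.6  39.3]
top -150 [439.3 458.8 448.8  40.6]
top -130 [434.  460.8 448.1  44.3]
-128.45484111687807 -129.24266070600387
```

View pics/s6c.png

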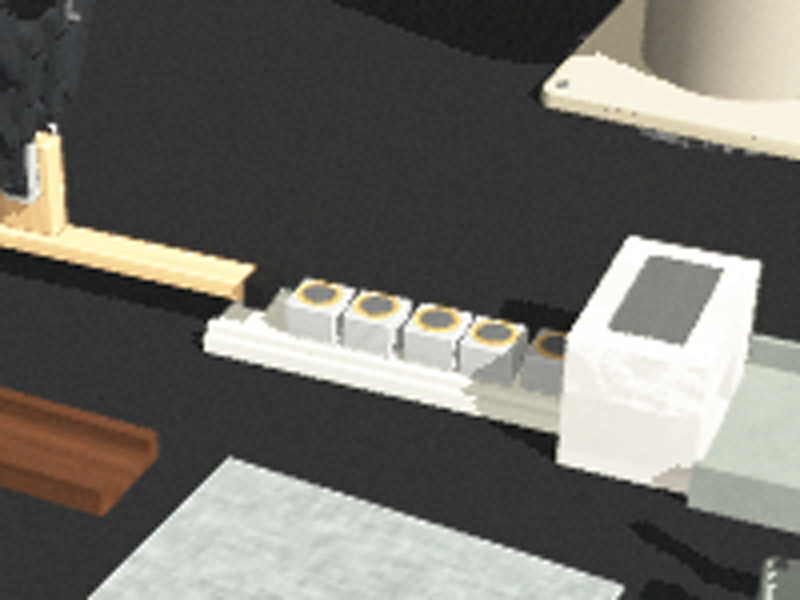

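All five blocks stand in a row behind the mouth at crop px 320–550, with the shoe just behind them at (240, 285). I'll lower the stick and push.

Emit:
{"fn": "apply_moves", "kwargs": {"rows": [[0,0,8,0,0,0],[0,0,4,0,0,0],[0,0,2,0,0,0],[0,0,0,0,0,0],[0,0,0,0,0,0]]}}

```text
time: 40.25
tool_pos: [457.0, -280.4, 46.2]
tcp_rot: [180.0, 0.0, 93.8]
ft_force: [0.1, -0.0, -1.7]
finger_gap: 14.7
grip_force: 88.0
```

Emit:
{"fn": "apply_moves", "kwargs": {"rows": [[4,0,0,0,0,0],[5,0,0,0,0,0],[5,0,0,0,0,0],[5,0,0,0,0,0],[5,0,0,0,0,0]]}}

```text
time: 40.88
tool_pos: [455.5, -256.4, 46.3]
tcp_rot: [180.0, 0.0, 93.8]
ft_force: [-0.6, -2.7, -0.9]
finger_gap: 15.1
grip_force: 88.0
```

Emit:
{"fn": "apply_moves", "kwargs": {"rows": [[6,0,0,0,0,0],[6,0,0,0,0,0],[6,0,0,0,0,0],[6,0,0,0,0,0],[6,0,0,0,0,0]]}}

```text
time: 41.5
tool_pos: [453.4, -226.1, 46.1]
tcp_rot: [180.0, 0.0, 93.8]
ft_force: [1.1, -4.1, 0.4]
finger_gap: 15.1
grip_force: 88.1
```

```bash
python3 plan.py - "457 -280 45.5 93.8"; python3 blk.py scene
```

```text
meas [ 453.4 -226.1   46.1   93.8] rot [1.7999e+02 1.0000e-02 9.3790e+01] t 41.5 gap 15.1 F [ 1.1 -4.1  0.4]
457 -280 45.5 93.8
  turn 1 rows of rz -0.0001
  shift total [-54.    0.1   0.6]  = 2 rows of [-27.    0.    0.3]
scene 0.75 [[432.0, -47.0, 14.0], [452.0, -32.0, 30.0], [457.0, -19.0, 34.0]] topfit [442.7, -33.0, 29.3, 29.5, 3.3, 30.9, 139.0]
scene 0.65 [[428.0, -16.0, 12.0], [451.0, -2.0, 30.0], [455.0, 12.0, 34.0]] topfit [441.4, -3.3, 30.9, 30.6, 5.1, 31.2, 158.0]
scene 0.49 [[432.0, -76.0, 12.0], [455.0, -61.0, 30.0], [460.0, -48.0, 34.0]] topfit [445.0, -64.1, 34.6, 31.3, 12.8, 30.7, 159.0]
scene 0.47 [[428.0, 14.0, 14.0], [450.0, 24.0, 30.0], [455.0, 36.0, 33.0]] topfit [441.0, 24.0, 31.3, 22.6, 7.3, 30.9, 117.0]
```

Emit:
{"fn": "apply_moves", "kwargs": {"rows": [[8,0,0,0,0,0],[8,0,0,0,0,0],[8,0,0,0,0,0],[8,0,0,0,0,0],[8,0,0,0,0,0]]}}

```text
time: 42.22
tool_pos: [450.6, -185.9, 46.0]
tcp_rot: [-180.0, -0.0, 93.8]
ft_force: [0.8, -3.0, 0.2]
finger_gap: 14.9
grip_force: 88.1
```

Emit:
{"fn": "apply_moves", "kwargs": {"rows": [[8,0,0,0,0,0],[8,0,0,0,0,0],[8,0,0,0,0,0],[8,0,0,0,0,0],[8,0,0,0,0,0]]}}

```text
time: 42.85
tool_pos: [448.0, -146.1, 46.1]
tcp_rot: [-180.0, 0.0, 93.8]
ft_force: [0.5, -3.9, 0.6]
finger_gap: 15.2
grip_force: 88.1
```

Emit:
{"fn": "apply_moves", "kwargs": {"rows": [[8,0,0,0,0,0],[8,0,0,0,0,0],[8,0,0,0,0,0],[8,0,0,0,0,0],[8,0,0,0,0,0]]}}

```text
time: 43.48
tool_pos: [445.4, -106.2, 46.1]
tcp_rot: [180.0, 0.0, 93.8]
ft_force: [-0.3, -2.6, 0.0]
finger_gap: 14.7
grip_force: 88.1
```

Emit:
{"fn": "apply_moves", "kwargs": {"rows": [[8,0,0,0,0,0],[8,0,0,0,0,0],[8,0,0,0,0,0],[8,0,0,0,0,0],[8,0,0,0,0,0]]}}

```text
time: 44.1
tool_pos: [442.7, -66.3, 46.0]
tcp_rot: [-180.0, -0.0, 93.8]
ft_force: [0.4, -2.7, -0.0]
finger_gap: 14.7
grip_force: 88.1
```

Emit:
{"fn": "apply_moves", "kwargs": {"rows": [[8,0,0,0,0,0],[8,0,0,0,0,0],[8,0,0,0,0,0],[6,0,0,0,0,0],[3,0,0,0,0,0]]}}

```text
time: 44.72
tool_pos: [440.5, -33.5, 46.0]
tcp_rot: [-180.0, 0.0, 93.8]
ft_force: [0.8, -3.3, -0.2]
finger_gap: 14.8
grip_force: 88.1
```

```bash
python3 plan.py - "440 -23 46 93.8"; python3 blk.py scene top;python3 - <<'E'
from h import *
p,d=snap('scene','scene7.png')
a=p[:,:,::-1];cv2.imwrite('pics/s7c.png',cv2.resize(a[120:300,280:520],None,fx=3,fy=3,interpolation=cv2.INTER_CUBIC))
E
```

```text
meas [440.5 -33.5  46.   93.8] rot [-180.      0.     93.81] t 44.73 gap 14.8 F [ 0.8 -3.3 -0.2]
440 -23 46 93.8
  turn 1 rows of rz 0.0003
  shift total [10.5  0.2  0. ]  = 1 rows of [10.5  0.2  0. ]
scene 0.61 [[409.0, 206.0, 11.0], [437.0, 220.0, 29.0], [442.0, 234.0, 33.0]] topfit [425.0, 219.5, 35.3, 30.3, 2.3, 30.8, 206.0]
scene 0.59 [[416.0, 116.0, 10.0], [442.0, 131.0, 29.0], [446.0, 144.0, 34.0]] topfit [426.3, 128.6, 51.9, 31.6, 12.6, 30.9, 189.0]
scene 0.56 [[410.0, 177.0, 13.0], [437.0, 191.0, 30.0], [442.0, 204.0, 33.0]] topfit [426.5, 190.1, 35.5, 30.4, 1.9, 31.1, 195.0]
top 0.64 [[406.0, 238.0, 29.0], [419.0, 252.0, 33.0], [433.0, 265.0, 36.0]] topfit [418.5, 252.0, 29.3, 28.8, 1.2, 32.9, 142.0]
top 0.58 [[411.0, 149.0, 30.0], [424.0, 162.0, 32.0], [438.0, 176.0, 36.0]] topfit [424.6, 162.4, 26.8, 28.3, 1.6, 32.5, 138.0]
top 0.56 [[409.0, 208.0, 29.0], [422.0, 223.0, 33.0], [436.0, 236.0, 36.0]] topfit [422.0, 222.1, 29.5, 28.2, 3.5, 32.5, 145.0]
top 0.54 [[408.0, 176.0, 28.0], [423.0, 191.0, 32.0], [437.0, 205.0, 36.0]] topfit [422.9, 191.1, 29.8, 31.0, 4.0, 32.6, 160.0]
top 0.53 [[415.0, 127.0, 30.0], [429.0, 137.0, 33.0], [441.0, 147.0, 35.0]] topfit [427.8, 136.6, 26.8, 20.8, 1.6, 32.7, 102.0]
```

View pics/s7c.png

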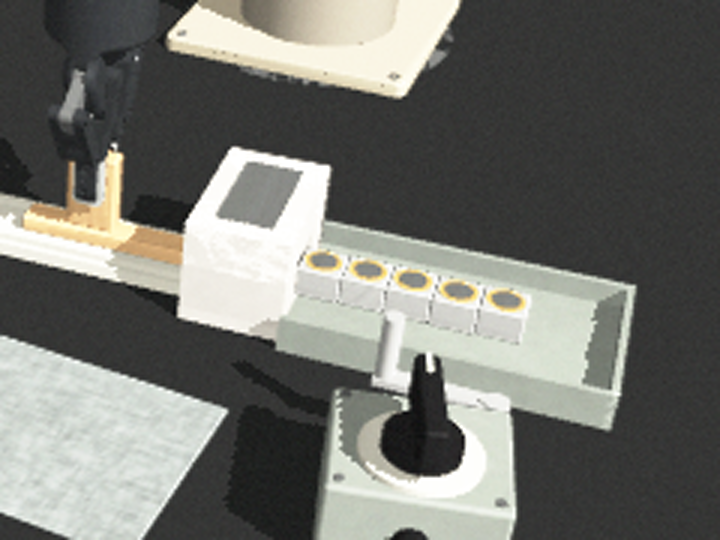

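The five blocks are in the tray in a row, but the rearmost (crop px 322, 270) is still just at the exit. I'll push 18 mm further, then retract.

Emit:
{"fn": "apply_moves", "kwargs": {"rows": [[4,0,0,0,0,0],[6,0,0,0,0,0],[5,0,0,0,0,0],[3,0,0,0,0,0],[0,0,0,0,0,0]]}}

```text
time: 45.6
tool_pos: [439.3, -15.4, 45.9]
tcp_rot: [-180.0, -0.0, 93.8]
ft_force: [-1.1, -0.4, -0.2]
finger_gap: 14.8
grip_force: 88.0
```

Emit:
{"fn": "apply_moves", "kwargs": {"rows": [[-5,0,0,0,0,0],[-15,0,0,0,0,0],[-25,0,0,0,0,0],[-35,0,0,0,0,0],[-35,0,0,0,0,0]]}}

```text
time: 46.22
tool_pos: [446.9, -132.6, 46.1]
tcp_rot: [180.0, 0.0, 93.8]
ft_force: [0.8, -0.1, -1.4]
finger_gap: 14.8
grip_force: 88.0
```

Emit:
{"fn": "apply_moves", "kwargs": {"rows": [[-35,0,0,0,0,0],[-30,0,0,0,0,0],[-10,0,0,0,0,0],[0,0,0,0,0,0],[0,0,0,0,0,0]]}}

```text
time: 46.85
tool_pos: [451.7, -204.7, 45.8]
tcp_rot: [-180.0, -0.0, 93.8]
ft_force: [0.1, -0.5, -0.2]
finger_gap: 14.8
grip_force: 88.0
```

```bash
python3 plan.py - "453 -206 110 93.8" "606.5 -299.6 110 90.7" "606.5 -299.6 41 90.7"; python3 blk.py top scene
```

```text
meas [ 451.7 -204.7   45.8   93.8] rot [-1.7997e+02 -4.0000e-02  9.3810e+01] t 46.85 gap 14.8 F [ 0.1 -0.5 -0.2]
453 -206 110 93.8
  turn 1 rows of rz 0.0002
  shift total [ -1.3   1.3 -64.2]  = 2 rows of [ -0.7   0.6 -32.1]
606.5 -299.6 110 90.7
  turn 1 rows of rz 0.0541
  shift total [-95.5 152.3  -0. ]  = 4 rows of [-23.9  38.1  -0. ]
606.5 -299.6 41 90.7
  shift total [ 0.  0. 69.]  = 2 rows of [ 0.   0.  34.5]
top 0.69 [[414.0, 136.0, 21.0], [427.0, 149.0, 32.0], [441.0, 164.0, 35.0]] topfit [427.4, 150.0, 26.9, 29.1, 1.7, 32.1, 143.0]
top 0.49 [[407.0, 196.0, 30.0], [420.0, 210.0, 33.0], [434.0, 223.0, 36.0]] topfit [420.9, 209.7, 26.8, 27.9, 1.5, 33.1, 134.0]
top 0.49 [[403.0, 256.0, 13.0], [418.0, 269.0, 33.0], [433.0, 287.0, 36.0]] topfit [418.0, 270.2, 29.3, 30.2, 1.4, 32.8, 149.0]
scene 0.79 [[406.0, 253.0, 9.0], [432.0, 268.0, 29.0], [437.0, 282.0, 33.0]] topfit [421.2, 267.1, 34.2, 30.8, 2.7, 30.8, 212.0]
scene 0.65 [[415.0, 166.0, 13.0], [439.0, 180.0, 30.0], [444.0, 193.0, 34.0]] topfit [428.2, 179.8, 30.0, 33.3, 88.3, 31.2, 189.0]
scene 0.55 [[417.0, 135.0, 13.0], [441.0, 150.0, 30.0], [446.0, 163.0, 34.0]] topfit [429.3, 148.6, 33.8, 30.2, 3.9, 30.8, 187.0]
scene 0.5 [[415.0, 195.0, 12.0], [436.0, 210.0, 29.0], [441.0, 223.0, 34.0]] topfit [426.0, 209.3, 32.4, 30.8, 1.0, 30.7, 190.0]
scene 0.49 [[411.0, 224.0, 11.0], [435.0, 239.0, 30.0], [440.0, 253.0, 33.0]] topfit [422.2, 237.8, 38.2, 31.5, 4.7, 30.8, 213.0]
```

All blocks are clear, with the rear edge at y≈134 against the exit at ≈120. Returning the stick.

Emit:
{"fn": "apply_moves", "kwargs": {"rows": [[0,0,-20,0,0,0],[0,0,-30,0,0,0],[0,0,-14,0,0,0.0541],[-20,32,0,0,0,0],[-28,44,0,0,0,0]]}}

```text
time: 47.68
tool_pos: [529.5, -252.4, 110.8]
tcp_rot: [179.9, 0.0, 90.8]
ft_force: [0.7, -1.0, -0.0]
finger_gap: 14.7
grip_force: 87.9
```

Emit:
{"fn": "apply_moves", "kwargs": {"rows": [[-28,44,0,0,0,0],[-20,33,0,0,0,0],[0,0,25,0,0,0],[0,0,15,0,0,0],[0,0,5,0,0,0]]}}

```text
time: 48.3
tool_pos: [604.8, -298.5, 63.1]
tcp_rot: [-179.8, -0.1, 90.7]
ft_force: [-0.1, 0.2, -1.5]
finger_gap: 15.2
grip_force: 88.1
```

Emit:
{"fn": "apply_moves", "kwargs": {"rows": [[0,0,0,0,0,0],[0,0,0,0,0,0],[0,0,0,0,0,0],[0,0,0,0,0,0],[0,0,0,0,0,0]]}}

```text
time: 48.92
tool_pos: [606.2, -299.7, 65.3]
tcp_rot: [180.0, 0.0, 90.7]
ft_force: [0.2, -0.2, -0.0]
finger_gap: 15.3
grip_force: 88.1
```

```bash
python3 plan.py - "606.5 -299.8 41 90.7"; python3 - <<'E'
from h import *
p,d=snap('top');P=world('top',d)
for r in models.cut_out('stick','top')[:1]:
    q=P[r['pixels']&(d>0)]
    for y in range(-250,-140,20):
        s=q[(abs(q[:,1]-y)<4)&(q[:,2]>20)]; f=P[(d>0)&region(P,560,650,y-4,y+4)&(P[...,2]>4)]
        if len(s)>3: print(y,np.round([s[:,0].min(),s[:,0].max(),s[:,2].mean()],1),'rest',np.round([f[:,0].min(),f[:,0].max()],1))
    print(q[:,1].max())
E
```

```text
meas [ 606.2 -299.7   65.3   90.7] rot [1.7999e+02 1.0000e-02 9.0690e+01] t 48.92 gap 15.3 F [ 0.2 -0.2 -0. ]
606.5 -299.8 41 90.7
  turn 1 rows of rz -0.0002
  shift total [-0.1  0.3 24.3]  = 1 rows of [-0.1  0.3 24.3]
-250 [593.5 613.7  40.3] rest [577.2 649.7]
-230 [594.6 615.3  41.5] rest [571.5 633.4]
-210 [594.2 615.4  41.5] rest [560.3 632.5]
-190 [593.5 614.6  41.9] rest [577.  632.5]
-170 [594.1 614.1  40.9] rest [576.6 631.3]
-150 [589.8 617.7  45.9] rest [576.  631.3]
-147.94179215179955
```

Emit:
{"fn": "apply_moves", "kwargs": {"rows": [[0,0,10,0,0,0],[0,0,8,0,0,0],[0,0,4,0,0,0],[0,0,1.5,0,0,0],[0,0,0,0,0,0]]}}

```text
time: 49.65
tool_pos: [606.2, -299.7, 41.6]
tcp_rot: [180.0, 0.0, 90.7]
ft_force: [-0.4, 0.5, 0.3]
finger_gap: 14.9
grip_force: 88.2
```

```bash
python3 plan.py - "606.5 -299.8 41 90.7"
```

```text
meas [ 606.2 -299.7   41.6   90.7] rot [1.7999e+02 1.0000e-02 9.0700e+01] t 49.65 gap 14.9 F [-0.4  0.5  0.3]
606.5 -299.8 41 90.7
  turn 1 rows of rz -0.0001
  shift total [-0.1  0.3  0.6]  = 1 rows of [-0.1  0.3  0.6]
```

Emit:
{"fn": "apply_moves", "kwargs": {"rows": [[0,0,0.6,0,0,0],[0,0,0,0,0,0],[0,0,0,0,0,0],[0,0,0,0,0,0],[0,0,0,0,0,0]], "fingers": 45}}

```text
time: 50.28
tool_pos: [606.1, -299.7, 41.0]
tcp_rot: [180.0, 0.0, 90.7]
ft_force: [0.2, -0.1, 0.2]
finger_gap: 44.9
grip_force: 0.0
```

Emit:
{"fn": "apply_moves", "kwargs": {"rows": [[0,0,-20,0,0,0],[0,0,-45,0,0,0],[0,0,-45,0,0,0],[40,0,-20,0,0,0],[0,0,0,0,0,0]]}}

```text
time: 50.9
tool_pos: [607.8, -258.4, 176.0]
tcp_rot: [179.7, 0.1, 90.8]
ft_force: [0.1, -0.1, 0.1]
finger_gap: 45.1
grip_force: 0.0
```

```bash
python3 plan.py - ; python3 - <<'E'
from h import *
for c in ['top','scene']:
    p,d=snap(c,c+'8.png');P=world(c,d);ok=(d>0)
    m=ok&region(P,588,690,170,310); print(c,'housing top',fit(P,m,55,65)); print('handle',fit(P,m,92,112))
    m=ok&region(P,545,580,180,300); print('hasp blade',fit(P,m,48,62),'lug',fit(P,m,80,105))
    m=ok&region(P,575,640,-400,-100); print('stick',fit(P,m,60,85),fit(P,m&region(P,590,622,-400,-100),15,26))
a=cv2.imread('pics/top8.png');b=cv2.imread('pics/scene8.png')
A=cv2.resize(a[160:240,150:230],(560,560),interpolation=cv2.INTER_CUBIC);cv2.imwrite('pics/iso.png',A)
E
```

```text
meas [ 607.8 -258.4  176.    90.8] rot [1.7965e+02 1.4000e-01 9.0820e+01] t 50.9 gap 45.1 F [ 0.1 -0.1  0.1]
top housing top [624.5, 242.4, 89.9, 100.4, 12.7, 60.7, 835.0]
handle [631.9, 243.8, 69.9, 14.2, 17.7, 103.7, 188.0]
hasp blade [566.4, 242.6, 27.2, 83.2, 1.0, 55.8, 200.0] lug [561.4, 206.4, 10.2, 10.6, 23.7, 94.5, 27.0]
stick None [601.9, -213.3, 131.6, 23.9, 89.5, 18.3, 395.0]
scene housing top [628.5, 240.5, 91.3, 100.1, 12.6, 59.9, 1575.0]
handle [635.8, 242.4, 70.2, 14.5, 17.5, 102.9, 322.0]
hasp blade [566.1, 239.8, 80.9, 25.5, 88.4, 54.4, 233.0] lug [565.7, 204.5, 13.9, 11.4, 35.1, 91.5, 71.0]
stick [608.9, -299.2, 18.6, 35.2, 1.9, 71.8, 177.0] [605.6, -249.6, 30.7, 202.5, 0.3, 18.2, 638.0]
```

View pics/iso.png

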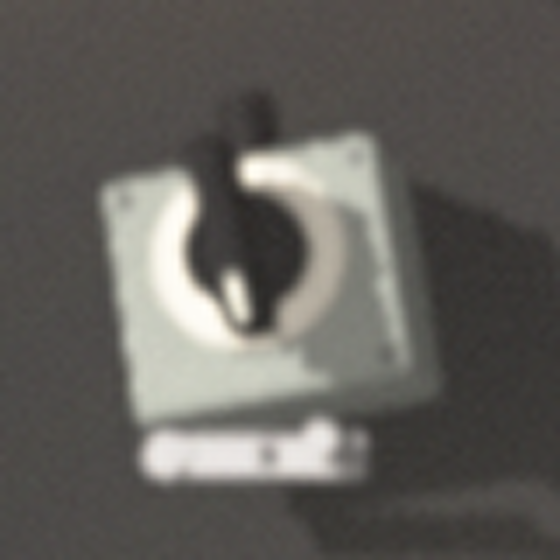

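View pics/scene8.png

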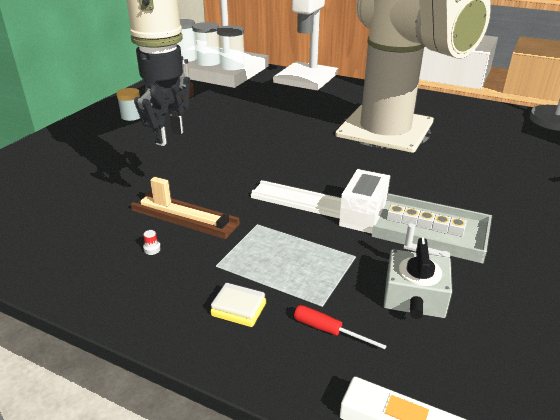

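The stick lies in its rest with the grip at (160, 190), the five blocks are in the tray, and the bystanders are unmoved. The isolator housing is at yaw ≈12.7°, the handle at ≈17.6°, and the hasp is near stowed.

```bash
python3 plan.py - "631.8 243.2 130 17.6" "631.8 243.2 80 17.6"
```

```text
meas [ 606.  -259.7  172.3   90.7] rot [1.7992e+02 7.0000e-02 9.0750e+01] t 51.0 gap 45.1 F [ 0.8  0.4 -0. ]
631.8 243.2 130 17.6
  turn 8 rows of rz 0.1596
  shift total [ 176.7 -471.6   42.3]  = 10 rows of [ 17.7 -47.2   4.2]
631.8 243.2 80 17.6
  shift total [ 0.  0. 50.]  = 1 rows of [ 0.  0. 50.]
```

Emit:
{"fn": "apply_moves", "kwargs": {"rows": [[0,0,0,0,0,0.1596],[0,0,0,0,0,0.1596],[0,0,0,0,0,0.1596],[0,0,0,0,0,0.1596],[0,0,0,0,0,0.1596]]}}

```text
time: 51.62
tool_pos: [604.8, -260.5, 169.7]
tcp_rot: [-179.9, 0.1, 44.6]
ft_force: [0.0, 0.2, 0.4]
finger_gap: 44.9
grip_force: 0.0
```

Emit:
{"fn": "apply_moves", "kwargs": {"rows": [[0,0,0,0,0,0.1596],[0,0,0,0,0,0.1596],[0,0,0,0,0,0.1596],[9,-24,2,0,0,0],[15,-40,4,0,0,0]]}}

```text
time: 52.25
tool_pos: [608.7, -191.5, 164.1]
tcp_rot: [-180.0, 0.0, 17.5]
ft_force: [0.1, 0.5, 0.3]
finger_gap: 44.7
grip_force: 0.0
```

Emit:
{"fn": "apply_moves", "kwargs": {"rows": [[18,-48,4,0,0,0],[18,-48,4,0,0,0],[18,-48,4,0,0,0],[18,-48,4,0,0,0],[18,-48,4,0,0,0]]}}

```text
time: 52.88
tool_pos: [621.9, 66.7, 144.1]
tcp_rot: [-180.0, 0.1, 17.7]
ft_force: [1.0, 0.1, -0.3]
finger_gap: 45.3
grip_force: 0.0
```

Emit:
{"fn": "apply_moves", "kwargs": {"rows": [[18,-48,4,0,0,0],[18,-48,4,0,0,0],[16,-43,4,0,0,0],[10.7,-28.6,4,0,0,0],[0,0,0,0,0,0]]}}

```text
time: 53.5
tool_pos: [630.4, 246.0, 127.4]
tcp_rot: [-180.0, 0.1, 17.9]
ft_force: [-0.8, -0.4, 0.4]
finger_gap: 45.0
grip_force: 0.0
```

Emit:
{"fn": "apply_moves", "kwargs": {"rows": [[0,0,0,0,0,0],[0,0,0,0,0,0],[0,0,0,0,0,0],[0,0,0,0,0,0],[0,0,0,0,0,0]]}}

```text
time: 54.12
tool_pos: [632.1, 243.0, 129.1]
tcp_rot: [-180.0, -0.0, 17.5]
ft_force: [0.1, -0.4, 0.3]
finger_gap: 45.0
grip_force: 0.0
```

```bash
python3 plan.py - "631.8 243.2 80 17.6"
```

```text
meas [632.1 243.  129.1  17.5] rot [-1.800e+02 -1.000e-02  1.752e+01] t 54.12 gap 45.0 F [ 0.1 -0.4  0.3]
631.8 243.2 80 17.6
  turn 1 rows of rz -0.0014
  shift total [-0.2 -0.3 49.1]  = 1 rows of [-0.2 -0.3 49.1]
```

Emit:
{"fn": "apply_moves", "kwargs": {"rows": [[0,0,15,0,0,0],[0,0,18,0,0,0],[0,0,10,0,0,0],[0,0,5,0,0,0],[0,0,0,0,0,0]]}}

```text
time: 54.75
tool_pos: [631.7, 243.2, 80.3]
tcp_rot: [-180.0, 0.1, 17.5]
ft_force: [0.6, -0.3, 0.2]
finger_gap: 44.9
grip_force: 0.0
```

Emit:
{"fn": "apply_moves", "kwargs": {"rows": [[0,0,0,0,0,0],[0,0,0,0,0,0],[0,0,0,0,0,0],[0,0,0,0,0,0],[0,0,0,0,0,0]], "fingers": 5, "grip_force": 40}}

```text
time: 55.38
tool_pos: [632.8, 242.7, 82.0]
tcp_rot: [179.9, -0.1, 17.5]
ft_force: [0.5, -6.3, 6.2]
finger_gap: 13.1
grip_force: 41.3
```

```bash
python3 plan.py - "631.8 243.2 80 17.6"
```

```text
meas [632.8 242.7  82.   17.5] rot [ 1.7995e+02 -8.0000e-02  1.7510e+01] t 55.38 gap 13.1 F [ 0.5 -6.3  6.2]
631.8 243.2 80 17.6
  turn 1 rows of rz -0.0015
  shift total [-0.8 -0.8  2. ]  = 1 rows of [-0.8 -0.8  2. ]
```

Emit:
{"fn": "apply_moves", "kwargs": {"rows": [[0,0,0,0,0,-0.06],[0,0,0,0,0,-0.1],[0,0,0,0,0,-0.1],[0,0,0,0,0,-0.1],[0,0,0,0,0,-0.1]]}}

```text
time: 56.0
tool_pos: [632.9, 242.4, 82.0]
tcp_rot: [179.9, -0.0, 44.0]
ft_force: [1.5, -6.8, 5.4]
finger_gap: 12.8
grip_force: 41.3
```

Emit:
{"fn": "apply_moves", "kwargs": {"rows": [[0,0,0,0,0,-0.1],[0,0,0,0,0,-0.1],[0,0,0,0,0,-0.1],[0,0,0,0,0,-0.1],[0,0,0,0,0,-0.1]]}}

```text
time: 56.62
tool_pos: [633.1, 242.2, 82.0]
tcp_rot: [179.9, 0.0, 72.7]
ft_force: [3.4, -7.5, 4.5]
finger_gap: 13.3
grip_force: 41.2
```

Emit:
{"fn": "apply_moves", "kwargs": {"rows": [[0,0,0,0,0,-0.1],[0,0,0,0,0,-0.1],[0,0,0,0,0,-0.1],[0,0,0,0,0,-0.1],[0,0,0,0,0,-0.08]]}}

```text
time: 57.25
tool_pos: [633.5, 242.2, 82.0]
tcp_rot: [179.8, 0.1, 100.2]
ft_force: [4.8, -7.7, 3.9]
finger_gap: 13.3
grip_force: 41.0
```

```bash
python3 plan.py - ; python3 -c "
from bench import sense;s=sense();print(s['wrist_torque'],s['ft_force'])"
```

```text
meas [633.5 242.2  82.  100.2] rot [1.7985e+02 8.0000e-02 1.0016e+02] t 57.25 gap 13.3 F [ 4.8 -7.7  3.9]
[-1.11165187 -0.3826596  -0.11615316] [ 4.80396307 -7.67776295  3.92389632]
```

Not at the stop yet; torque is still at the friction level. I'll continue in small turns.

Emit:
{"fn": "apply_moves", "kwargs": {"rows": [[0,0,0,0,0,-0.02],[0,0,0,0,0,-0.02],[0,0,0,0,0,-0.02],[0,0,0,0,0,0],[0,0,0,0,0,0]]}}

```text
time: 57.88
tool_pos: [633.5, 242.2, 82.0]
tcp_rot: [179.9, 0.1, 103.4]
ft_force: [4.2, -6.2, 3.5]
finger_gap: 13.0
grip_force: 41.3
```

```bash
python3 plan.py - ; python3 -c "
from bench import sense;s=sense();print(s['wrist_torque'],s['ft_force'])"
```

```text
meas [633.5 242.2  82.  103.4] rot [1.7985e+02 8.0000e-02 1.0340e+02] t 57.88 gap 13.0 F [ 4.2 -6.2  3.5]
[-1.11863148 -0.42463665 -0.47827143] [ 4.21196171 -6.15976645  3.51685715]
```

Emit:
{"fn": "apply_moves", "kwargs": {"rows": [[0,0,0,0,0,-0.02],[0,0,0,0,0,-0.02],[0,0,0,0,0,-0.02],[0,0,0,0,0,0],[0,0,0,0,0,0]]}}

```text
time: 58.5
tool_pos: [633.6, 242.2, 82.1]
tcp_rot: [179.9, 0.1, 106.8]
ft_force: [2.8, -7.2, 3.2]
finger_gap: 13.1
grip_force: 60.1
```

```bash
python3 plan.py - ; python3 -c "
from bench import sense;s=sense();print(s['wrist_torque'],s['ft_force'])"
```

```text
meas [633.6 242.2  82.1 106.8] rot [1.7985e+02 7.0000e-02 1.0675e+02] t 58.5 gap 13.1 F [ 2.8 -7.2  3.2]
[-1.12185346 -0.47616088 -1.52888408] [ 2.83773426 -7.15697945  3.23336634]
```

The handle is at its stop (torque 1.5 N m at 106.8° commanded). I'll release and go above the hasp lug.

Emit:
{"fn": "apply_moves", "kwargs": {"rows": [[0,0,0,0,0,0],[0,0,0,0,0,0],[0,0,0,0,0,0],[0,0,-25,0,0,0],[0,0,-25,0,0,0]], "fingers": 32}}

```text
time: 59.12
tool_pos: [631.3, 243.4, 130.7]
tcp_rot: [-179.9, -0.0, 106.9]
ft_force: [1.0, 0.3, 0.7]
finger_gap: 31.9
grip_force: 0.0
```

Emit:
{"fn": "apply_moves", "kwargs": {"rows": [[0,0,0,0,0,0.142],[0,0,0,0,0,0.142],[-18,-35,0,0,0,0],[-18.8,-35.7,0,0,0,0],[0,0,0,0,0,0]], "grip_force": 25}}

```text
time: 59.75
tool_pos: [558.5, 204.7, 129.4]
tcp_rot: [-179.8, 0.1, 90.7]
ft_force: [0.4, 0.9, 0.7]
finger_gap: 31.8
grip_force: 0.0
```

Emit:
{"fn": "apply_moves", "kwargs": {"rows": [[0,0,0,0,0,0],[0,0,0,0,0,0],[0,0,0,0,0,0],[0,0,0,0,0,0],[0,0,0,0,0,0]]}}

```text
time: 60.38
tool_pos: [561.8, 205.7, 130.9]
tcp_rot: [-180.0, 0.0, 90.7]
ft_force: [0.8, 0.1, -0.4]
finger_gap: 32.0
grip_force: 0.0
```

```bash
python3 plan.py - "561.7 205.5 72 90.6"; python3 - <<'E'
from h import *
for c in ['top','scene']:
    p,d=snap(c,c+'9.png');P=world(c,d);ok=(d>0)
    m=ok&region(P,600,690,190,310)
    print(c,'handle',fit(P,m,92,107)); m=ok&region(P,545,580,180,300); print('lug',fit(P,m,80,105),'blade',fit(P,m,48,62))
b=cv2.imread('pics/scene9.png');cv2.imwrite('pics/iso9.png',cv2.resize(b[170:330,340:500],(640,600),interpolation=cv2.INTER_CUBIC))
E
```

```text
meas [561.8 205.7 130.9  90.7] rot [-179.99    0.     90.65] t 60.38 gap 32.0 F [ 0.8  0.1 -0.4]
561.7 205.5 72 90.6
  turn 1 rows of rz 0.0009
  shift total [-0.2 -0.1 58.9]  = 2 rows of [-0.1 -0.1 29.4]
top handle [638.1, 214.6, 13.7, 10.8, 16.9, 103.6, 33.0]
lug [562.1, 206.6, 11.7, 10.0, 48.7, 96.0, 27.0] blade [561.1, 212.9, 10.9, 23.7, 2.8, 55.1, 21.0]
scene handle [635.4, 242.0, 18.2, 69.3, 16.3, 101.6, 469.0]
lug [565.4, 204.7, 11.2, 11.1, 64.7, 90.9, 74.0] blade [562.7, 240.7, 81.8, 25.0, 83.4, 55.1, 116.0]
```

View pics/iso9.png

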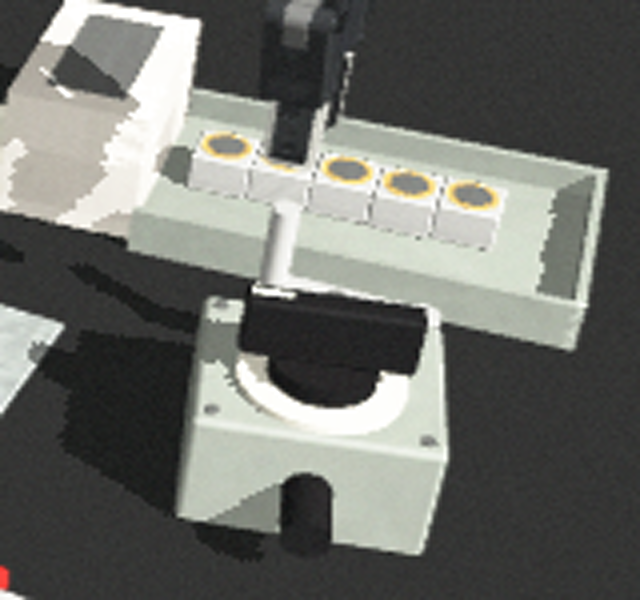

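The bar now lies across, parallel to the housing's y axis (crop px 245–425, 330), with the lug upright at (285, 240). Next is the hasp.

Emit:
{"fn": "apply_moves", "kwargs": {"rows": [[0,0,15,0,0,0],[0,0,20,0,0,0],[0,0,15,0,0,0],[0,0,8,0,0,0],[0,0,0,0,0,0]]}}

```text
time: 61.1
tool_pos: [561.0, 205.5, 71.8]
tcp_rot: [-179.9, 0.0, 90.6]
ft_force: [-0.6, 0.4, 0.6]
finger_gap: 31.7
grip_force: 0.0
```

Emit:
{"fn": "apply_moves", "kwargs": {"rows": [[0,0,0,0,0,0],[0,0,0,0,0,0],[0,0,0,0,0,0],[0,0,0,0,0,0],[0,0,0,0,0,0]], "fingers": 4}}

```text
time: 61.72
tool_pos: [562.3, 205.8, 73.7]
tcp_rot: [179.9, -0.0, 90.6]
ft_force: [0.4, -0.7, 4.0]
finger_gap: 11.1
grip_force: 25.8
```

```bash
python3 plan.py -
```

```text
meas [562.3 205.8  73.7  90.6] rot [ 1.7992e+02 -2.0000e-02  9.0650e+01] t 61.73 gap 11.1 F [ 0.4 -0.7  4. ]
```

Gripped the pin (11 mm). I'll swing it along the 64 mm arc, clockwise.

Emit:
{"fn": "apply_moves", "kwargs": {"rows": [[0.1,-2.6,0,0,0,0.04],[0.2,-4.5,0,0,0,0.07],[0.2,-5.4,0,0,0,0.085],[0.2,-5.4,0,0,0,0.085],[0.2,-5.4,0,0,0,0.085]]}}

```text
time: 62.35
tool_pos: [539.3, 209.8, 73.7]
tcp_rot: [179.9, -0.1, 69.6]
ft_force: [1.7, 1.2, 3.4]
finger_gap: 10.9
grip_force: 25.8
```

```bash
python3 plan.py -
```

```text
meas [539.3 209.8  73.7  69.6] rot [ 1.7993e+02 -6.0000e-02  6.9570e+01] t 62.35 gap 10.9 F [1.7 1.2 3.4]
```

Emit:
{"fn": "apply_moves", "kwargs": {"rows": [[0.2,-5.4,0,0,0,0.085],[0.2,-5.4,0,0,0,0.085],[0.2,-5.4,0,0,0,0.085],[0.2,-5.4,0,0,0,0.085],[0.2,-5.4,0,0,0,0.085]]}}

```text
time: 62.98
tool_pos: [516.7, 224.4, 73.6]
tcp_rot: [180.0, -0.1, 45.2]
ft_force: [2.3, 1.6, 2.0]
finger_gap: 10.8
grip_force: 25.8
```

Emit:
{"fn": "apply_moves", "kwargs": {"rows": [[0.2,-5.4,0,0,0,0.085],[0.2,-5.4,0,0,0,0.085],[0.2,-5.4,0,0,0,0.085],[0.2,-5.4,0,0,0,0.085],[0.2,-5.4,0,0,0,0.085]]}}

```text
time: 63.6
tool_pos: [502.2, 246.7, 73.7]
tcp_rot: [-180.0, -0.1, 20.9]
ft_force: [2.8, 0.8, 1.8]
finger_gap: 10.6
grip_force: 25.7
```

```bash
python3 plan.py -
```

```text
meas [502.2 246.7  73.7  20.9] rot [-1.800e+02 -1.300e-01  2.087e+01] t 63.6 gap 10.6 F [2.8 0.8 1.8]
```

Emit:
{"fn": "apply_moves", "kwargs": {"rows": [[0.1,-2.6,0,0,0,0.04],[0.1,-2.6,0,0,0,0.04],[0.1,-2.6,0,0,0,0.04],[0,-1.3,0,0,0,0.02],[0,0,0,0,0,0]]}}

```text
time: 64.22
tool_pos: [499.5, 255.4, 73.6]
tcp_rot: [-180.0, -0.1, 13.0]
ft_force: [3.0, 1.3, 4.0]
finger_gap: 10.7
grip_force: 25.9
```

```bash
python3 plan.py -
```

```text
meas [499.5 255.4  73.6  13. ] rot [-1.7998e+02 -1.0000e-01  1.3040e+01] t 64.22 gap 10.7 F [3.  1.3 4. ]
```

Emit:
{"fn": "apply_moves", "kwargs": {"rows": [[0,-1.3,0,0,0,0.02],[0,-1.3,0,0,0,0.02],[0,0,0,0,0,0],[0,0,0,0,0,0],[0,0,0,0,0,0]]}}

```text
time: 64.85
tool_pos: [499.4, 255.8, 73.5]
tcp_rot: [179.8, -0.1, 10.7]
ft_force: [5.9, -7.8, 6.7]
finger_gap: 10.6
grip_force: 26.2
```

```bash
python3 plan.py -
```

```text
meas [499.4 255.8  73.5  10.7] rot [ 1.7984e+02 -8.0000e-02  1.0680e+01] t 64.85 gap 10.6 F [ 5.9 -7.8  6.7]
```

Emit:
{"fn": "apply_moves", "kwargs": {"rows": [[0,-1.3,0,0,0,0.02],[0,-1.3,0,0,0,0.02],[0,0,0,0,0,0],[0,0,0,0,0,0],[0,0,0,0,0,0]]}}

```text
time: 65.47
tool_pos: [499.6, 256.2, 73.5]
tcp_rot: [179.6, -0.1, 8.3]
ft_force: [7.6, -18.7, 7.1]
finger_gap: 11.0
grip_force: 26.6
```

```bash
python3 plan.py -
```

```text
meas [499.6 256.2  73.5   8.3] rot [ 1.7965e+02 -9.0000e-02  8.3500e+00] t 65.47 gap 11.0 F [  7.6 -18.7   7.1]
```

At the stop (19 N with no motion). I'll release, lift and check.

Emit:
{"fn": "apply_moves", "kwargs": {"rows": [[0,0,0,0,0,0],[0,0,0,0,0,0],[0,0,0,0,0,0],[0,0,0,0,0,0],[0,0,-20,0,0,0]], "fingers": 32}}

```text
time: 66.1
tool_pos: [496.0, 259.6, 91.7]
tcp_rot: [179.9, 0.2, 8.4]
ft_force: [0.5, 0.1, 0.2]
finger_gap: 32.4
grip_force: 0.0
```

Emit:
{"fn": "apply_moves", "kwargs": {"rows": [[0,0,-40,0,0,0],[0,0,-50,0,0,0],[0,45,-30,0,0,0],[0,55,0,0,0,0],[0,55,0,0,0,0]]}}

```text
time: 66.72
tool_pos: [521.2, 105.6, 215.6]
tcp_rot: [180.0, -0.2, 8.5]
ft_force: [0.1, -0.2, 0.0]
finger_gap: 32.0
grip_force: 0.0
```

Emit:
{"fn": "apply_moves", "kwargs": {"rows": [[0,55,0,0,0,0],[0,55,0,0,0,0],[0,40,0,0,0,0],[0,0,0,0,0,0],[0,0,0,0,0,0]]}}

```text
time: 67.35
tool_pos: [542.6, -41.3, 214.0]
tcp_rot: [-180.0, -0.1, 8.4]
ft_force: [-1.0, 0.4, -1.2]
finger_gap: 31.8
grip_force: 0.0
```

```bash
python3 - <<'E'
from h import *
s=sense();print(s['time'],s['tool_pos'])
for c in ['top','scene']:
    p,d=snap(c,c+'10.png');P=world(c,d);ok=(d>0)
    m=ok&region(P,595,690,190,310); print(c,'handle',fit(P,m,92,107),'housing',fit(P,m,55,65))
    m=ok&region(P,480,580,230,300); print('lug',fit(P,m,80,105),'blade',fit(P,m,48,62))
    m=ok&region(P,575,640,-400,-100); print('stick',fit(P,m,60,85),fit(P,m&region(P,590,622,-400,-100),15,26))
E
```

```text
67.35 [542.63140428 -41.26655543 214.02560634]
top handle [631.7, 243.5, 14.9, 68.9, 12.2, 103.7, 184.0] housing [627.0, 243.0, 83.4, 100.1, 13.1, 60.9, 687.0]
lug [497.8, 256.9, 9.4, 12.8, 1.5, 95.7, 30.0] blade [535.3, 259.6, 89.0, 45.8, 0.7, 55.6, 238.0]
stick [604.0, -297.1, 15.0, 34.2, 0.5, 75.1, 110.0] [604.7, -298.7, 21.6, 98.4, 2.8, 18.2, 186.0]
scene handle [635.5, 241.9, 16.0, 69.4, 14.1, 101.7, 473.0] housing [631.0, 241.4, 85.9, 100.0, 11.5, 59.8, 1263.0]
lug [501.3, 254.4, 13.8, 11.3, 10.0, 91.0, 72.0] blade [537.6, 263.1, 88.4, 14.8, 13.3, 54.2, 211.0]
stick [609.2, -299.5, 19.8, 36.8, 4.5, 71.9, 180.0] [606.0, -251.5, 205.8, 31.5, 89.9, 18.1, 630.0]
```

View pics/scene10.png

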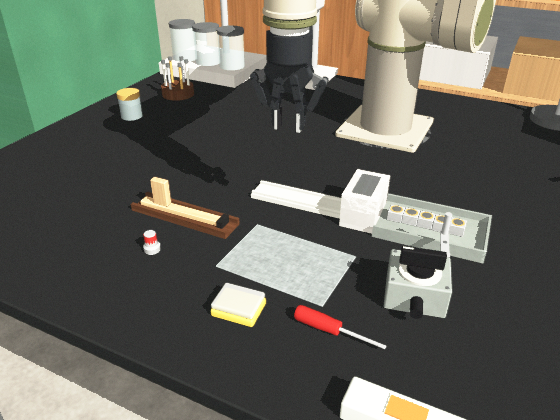

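The final picture shows the handle across at (425, 258), the hasp out with its lug at (447, 225), the blocks in the tray at (395–460, 218), the stick in its rest and the bystanders in place.

```bash
python3 -c "
from bench import job;print(job.hand_in())"
```

```text
the job is handed in; nothing more can be done
None
```

I handed the job in at about 67 s: all five blocks are through the tunnel and clear in the tray, the isolator is off at its stop, the hasp is swung fully out, and the stick is back in its rest. The loupe, parts box and screwdriver look unmoved; the hand-in returned no verdict.

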